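# Make up two jewellery students' kits

### The job

Make up the two student kits. In the open wooden tray, stand the largest of the three brass tubes in the round recess and the steel dapping block, dimpled top up, in the square recess; in the covered case, lift the hinged clear cover, lay the wooden ring clamp in the long slot and stand the smallest brass tube in the round recess, then lower the cover fully closed. Everything must sit flat on the floor of its recess, and the middle-sized brass tube stays where it is.

Things in the scene. Friction and masses are not known exactly. Their poses are not given: they have to be found in the camera images.
- tube_large: Plain brass tube offcut (ring blank) standing on end, the largest of the three: outer diameter 54 mm, bore 45 mm, 34 mm tall, about 200 g. Origin at the centre of its underside, z up along the bore.
- tube_middle: Plain brass tube offcut (ring blank) standing on end, the middle-sized of the three: outer diameter 40 mm, bore 32 mm, 34 mm tall, about 130 g. Origin at the centre of its underside, z up along the bore. It belongs to no kit and stays where it stands.
- tube_small: Plain brass tube offcut (ring blank) standing on end, the smallest of the three: outer diameter 28 mm, bore 21 mm, 34 mm tall, about 75 g. Origin at the centre of its underside, z up along the bore.
- dapping_block: Steel dapping (doming) block: a 40 mm cube with four round dimples of different sizes on its top, about 450 g. Origin at the centre of its underside, x and y square to its sides, z up.
- ring_clamp: Wooden jeweller's ring clamp lying flat, a brass ferrule round its middle: 90 mm long along its x, 24 mm wide along its y, 26 mm high, about 70 g. Grip it across the ferrule (24 mm wide, 26 mm long, at the origin). Origin at the underside, at mid-length; z up. Either end may point either way in the slot.
- tray: Open kit tray, fixed, left or right: flat pale wooden board 94 (x) by 156 (y) by 16 mm thick with two felt-lined recesses 6 mm deep (floors 10 mm above the bench): a round one 70 mm in diameter at x 0, y -34 mm for the largest tube, a square one 56 by 56 mm at x 0, y +40 mm for the dapping block. Origin: centre of its underside, z up.
- case: Covered case, fixed, left or right: white plastic base 100 (x) by 180 (y) by 16 mm thick, two felt-lined recesses 6 mm deep (floors 10 mm above bench): slot 40 (x) by 106 mm (y) at x -4, y -28 mm for the ring clamp; round one 44 mm across at x -4, y +57 mm for the smallest tube. Origin: centre of its underside, z up. Cover's hinge line: parallel to case y at x +50, z 16 mm (far edge).
- cover (a joint): Angle of the case's clear cover, a 40 mm deep hood with 3 mm walls over the whole base, about 120 g: 0 closed, growing as its front edge is lifted, 1.9 rad (leaning back past upright) fully open. Stiff friction hinge: it stays at any angle it is left at; about 1 to 3 N at the tab moves it. It starts shut or up to 0.3 rad ajar.
- cover_tab (a point): Point on the black tab at the middle of the cover's front: tab 24 mm wide (case y), 10 mm thick, 32 mm long; this point is on its centre line, 14 mm from the free end. Closed: at case x -68, y 0, 34 mm above the bench, tab level, pointing to case -x. It swings about the hinge line at radius 119 mm; cover upright, tab points up. Can be pinched across its width from above at any angle.
Mind the look-alikes: they are no part of the job. Leave any purple look-alike of the tube_large alone. Of the things shaped like the ring_clamp, the wooden one is meant.

How it is judged (in metres and radians):
On the way, in this order (a step that is already met when the one before it is completed fails the run):
1. the clear cover of the case is lifted open (value of joint cover above 0.7 rad), for 0.1 s.
2. the ring clamp lies in the slot and the smallest tube stands in the round recess of the case (x of ring_clamp in the frame of case between -0.015 and 0.007 m and y of ring_clamp in the frame of case between -0.039 and -0.017 m and z of ring_clamp in the frame of case between 0.006 and 0.0135 m and angle between each of ring_clamp, tube_small's own z axis and vertical below 0.12 rad and x of tube_small in the frame of case between -0.015 and 0.007 m and y of tube_small in the frame of case between 0.046 and 0.068 m and z of tube_small in the frame of case between 0.006 and 0.0135 m), for 0.2 s.
At the end, for the whole second after the job is handed in: Largest tube and dapping block in the tray, clamp and smallest tube in the case: each within 11 mm of its recess's centre along both axes, underside on the recess floor (within 3.5 mm), upright within 0.12 rad, at rest; cover closed to under 0.05 rad (all of step 2 and x of tube_large in the frame of tray between -0.011 and 0.011 m and y of tube_large in the frame of tray between -0.045 and -0.023 m and z of tube_large in the frame of tray between 0.006 and 0.0135 m and angle between each of tube_large, dapping_block's own z axis and vertical below 0.12 rad and x of dapping_block in the frame of tray between -0.011 and 0.011 m and y of dapping_block in the frame of tray between 0.029 and 0.051 m and z of dapping_block in the frame of tray between 0.006 and 0.0135 m and value of joint cover below 0.05 rad and linear speed of each of tube_large, tube_small, dapping_block, ring_clamp below 0.02 m/s); the robot touches nothing.
It fails at once if the middle-sized brass tube is displaced by more than 30 mm (distance of tube_middle from where it was at the start of the episode above 0.03 m).
It also fails if it takes over 147 s, if anything falls off the work surface, if the arm or the gripper's body presses on something with over 40 N, if the wrist force passes 120 N, or if a joint passes its speed limit or range.

### The arm

A 7-joint arm with a two-finger parallel gripper is mounted at the origin on the work surface. World frame = base frame: x ahead of the robot, y to its left, z up, the work surface at z = 0. Lengths are in m, angles in degrees, forces in N, time in s.
With the tool pointing down it reaches from about 0.425 to 0.95 m from the base axis. Payload 16.7 kg.
Tool frame: the origin (TCP) lies between the finger pads; the fingertips stand 8 mm ahead of it and the grasp point (between the pads) lies 11 mm behind it; z points along the fingers, y is the line along which they close (so a half turn about z gives the same grasp; the last joint's range is limited). The gripper opens to 94 mm and grips with 3 to 60 N. Pads are 16 mm wide; open, the fingers measure 119 mm over their backs; the gripper's body (75 mm by 177 mm) begins 78 mm behind the grasp point.
Start: joints at [-8.566, 24.414, 4.234, 92.017, -1.954, 63.644, -3.845], TCP at [0.675, -0, 0.192] pointing down, gripper open.
Joint ranges: [-163.25, 163.25], [-28.42, 122.38], [-70.27, 78.77], [12.13, 141.07], [-58.53, 238.53], [9.26, 117.41], [-156.51, 156.51]. Speed limits (degrees/s): [108.29, 108.29, 136.94, 136.94, 172.46, 172.46, 172.46].

### API

Orientations are given as a 3x3 rotation matrix whose columns are the frame's x, y, z axes.
In Python, from bench import env gives the robot as it stands.
- The arm moves only by the tool servo_tool, never from a script. Its argument "motion" is a list of rows, each an object with "dp": the shift along the tool's x, y, z in m, a list of three; "rot": the turn, a rotation vector about the tool's x, y, z in rad, a list of three; "hand": the closure in counts, from 0 (fully open) to 255 (shut). In form: [{"dp": [dx, dy, dz], "rot": [wx, wy, wz], "hand": hand}, ...]. A call has 1 to 5 rows; each row shifts and turns the commanded pose from where the row before left it, along the tool's axes as they then stand; what a row does not reach is not made up. A row lasts 1/12 s, in which the tool goes at most 41.7 mm and 7.16 degrees, less where a joint would pass 70% of its speed; a pose out of reach is approached as far as the arm can. A call is refused whole if a number of a shift passes 0.0417 or a number of a turn 0.125, either way. A call with a gripper value outside its range is refused whole. The fingers move at their own pace and stop on an object; the grip force is fixed at half the most. Time passes only in rows, so rows that do not move let the fingers close. It gives the time, the measured TCP pose, the force, the opening and the grip force at its end, in the units of the state.
- env.get_obs(): the state, without advancing time (a new reading comes with each control period).
- env.read_camera(name): name is "scene" or "side" or "wrist"; returns a dict with "frame" (400x640x3 uint8, red, green, blue), "z_map" (400x640 float32, m along the optical axis (not along the pixel's ray), 0 where there is no reading), "fx", "fy", "cx", "cy" (pixels), "position" and "orientation" of the camera in the world. Camera axes: x right, y down, z forward; pixel columns grow to the right and rows downward; lengths in m; the calibration is good to about 2 mm. A picture is of the moment at which its call begins.
- env.job_done(): hands the job in; it is judged then, once.
The state is a dict: "t": time; "joint_positions": joint angles; "joint_vel": joint speeds; "joint_efforts": joint torques, N m; "ee_pos": TCP position; "ee_rot": TCP orientation; "ft_force": force on the tool from outside, world axes, zero at the start; "ft_torque": the same for the moment, N m; "width": opening from 0.0 (shut) to 1.0 (fully open); "grasp_force": force on a finger pad.
Only numpy, scipy, OpenCV 4.12 (cv2) and the standard library are available. Lean on these libraries where they do the work, as an engineer would, in place of code of your own. Each camera call takes 0.05 s, during which the arm holds its last target. There are 200 camera calls.

## Working session

There is one attempt and no reset: what is moved stays moved. The work goes in short steps, Python scripts to look and compute and a tool call to move; the robot and the scene stay as the last step left them, time stands still between calls to the robot, and variables do not carry over. Pictures are saved under pics/ and viewed, at most 14 in all, crops included, and the job is handed in when it is done.

Besides the shell and the picture viewer there is one more tool, called after "Call:" as name([rows], argument=value, ...), one row to a line, values as JSON. servo_tool: Moves the arm, as the interface text tells. Its arguments: {"type":"object","properties":{"motion":{"type":"array","items":{"type":"object","properties":{"dp":{"type":"array","items":{"type":"number"}},"rot":{"type":"array","items":{"type":"number"}},"hand":{"type":"number"}}}}},"required":["motion"]}

```bash
mkdir -p pics; ls; cat > h.py <<'E'
from bench import env
import numpy as np, cv2
def snap(cam,name):
    d=env.read_camera(cam); cv2.imwrite(f'pics/{name}.png',cv2.cvtColor(d['frame'],cv2.COLOR_RGB2BGR)); np.savez(f'pics/{name}.npz',**d); return d
def load(name): return dict(np.load(f'pics/{name}.npz'))
def pt(d,u,v,z=None):
    "world point of pixel from the depth map, or on the plane at height z"
    r=np.array([(u-d['cx'])/d['fx'],(v-d['cy'])/d['fy'],1.0]); R=d['orientation']; p=d['position']
    w=R@r
    k=d['z_map'][int(v),int(u)] if z is None else (z-p[2])/w[2]
    return p+k*w
def cloud(d):
    v,u=np.mgrid[0:400,0:640]; k=d['z_map']
    c=np.stack([(u-d['cx'])/d['fx']*k,(v-d['cy'])/d['fy']*k,k],-1)
    return c@d['orientation'].T+d['position']
E
python3 - <<'E'
from h import *
for c in ['scene','side','wrist']:
    d=snap(c,c+'0'); print(c,d['position'],d['orientation'].round(3).tolist(),d['fx'])
o=env.get_obs(); print(o)
E
```

```text
pics
scene [ 0.8836197  -0.40767143  0.82319699] [[0.747, 0.553, -0.368], [0.664, -0.618, 0.421], [0.005, -0.559, -0.829]] 475.4284098582831
side [ 0.26951461 -0.64424357  0.59515478] [[0.933, -0.213, 0.289], [-0.359, -0.556, 0.75], [0.001, -0.803, -0.596]] 396.2860204234931
wrist [0.67491332 0.0759575  0.38331111] [[1.0, 0.0, -0.001], [-0.0, -0.965, -0.261], [-0.001, 0.261, -0.965]] 311.5618193810203
{'t': 0.15, 'joint_positions': array([-8.5678389 , 24.44335291,  4.23296094, 92.0428222 , -1.95530026,
       63.64460853, -3.84337858]), 'joint_vel': array([-0.01619024, -0.10487997,  0.11224503, -0.15784059, -0.04760366,
        0.10883943,  0.00540108]), 'joint_efforts': array([ 3.71428541e-03, -9.36296225e+01,  3.66915867e+00, -4.54431260e+01,
       -4.87569754e-02,  1.79132586e-02,  2.30669798e-05]), 'ee_pos': array([ 6.74642742e-01, -6.01398343e-06,  1.91522335e-01]), 'ee_rot': array([[ 6.89370705e-06,  9.99999478e-01, -1.02138444e-03],
       [ 9.99999999e-01, -6.94850312e-06, -5.36452811e-05],
       [-5.36523502e-05, -1.02138407e-03, -9.99999477e-01]]), 'ft_force': array([-0.16352721,  0.26900204, -0.26238471]), 'ft_torque': array([-0.02761794,  0.05684305, -0.03049935]), 'grasp_force': 0.0, 'width': 0.9989489605813355}
```

View pics/scene0.png

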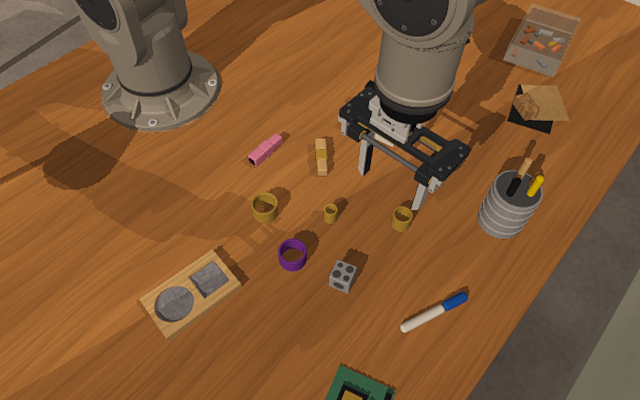

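View pics/side0.png

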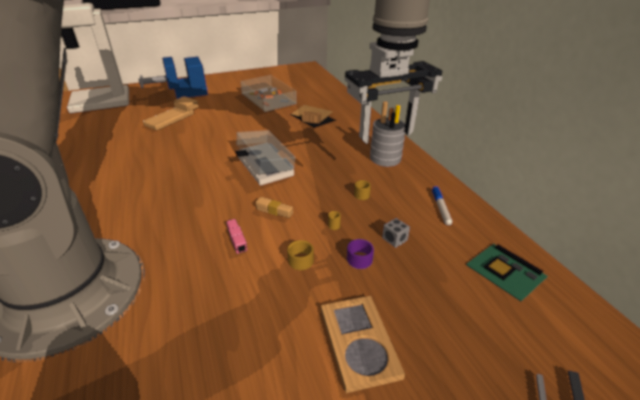

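Scene picture: brass tubes are at (265,208), (331,214) and (402,218). A purple tube is at (292,255), the wooden clamp at (320,157), a pink clamp at (266,150), the block at (343,276) and the tray at (190,292). The case is hidden behind the arm here, but the side view shows it at (265,158). By size, (265,208) is the large tube, (402,218) the middle and (331,214) the small. The wooden clamp at (320,157) is the one meant, and I leave the purple and pink look-alikes alone. Next I measure and take an enlarged crop to confirm.

```bash
python3 - <<'E'
from h import *
s=load('scene0'); C=cloud(s)
def reg(d,C,box,z0,z1):
    u0,u1,v0,v1=box; P=C[v0:v1,u0:u1].reshape(-1,3); k=d['z_map'][v0:v1,u0:u1].ravel()
    return P[(k>0)&(P[:,2]>z0)&(P[:,2]<z1)]
from scipy.optimize import least_squares
w=load('side0'); D=cloud(w)
boxes={'scene':dict(L=(245,284,190,226),S=(320,342,202,226),M=(388,416,204,233),P=(275,310,236,274),B=(325,360,258,294),K=(308,332,134,178),pink=(244,287,130,168),T=(135,245,245,340)),
'side':dict(L=(283,318,238,272),S=(325,344,208,232),M=(352,373,178,202),P=(345,377,238,270),B=(382,412,218,248),K=(252,297,195,220),T=(315,408,290,393))}
for n,d,c in (('scene',s,C),('side',w,D)):
  for k,b in boxes[n].items():
    P=reg(d,c,b,0.006,0.06)
    zt=np.percentile(P[:,2],97); Q=P[P[:,2]>zt-0.004][:,:2]
    r=cv2.minAreaRect((Q*1000).astype(np.float32))
    out=''
    if k in 'LSMP':
        f=least_squares(lambda p:np.hypot(*(Q-p[:2]).T)-p[2],[*Q.mean(0),0.02],loss='soft_l1',f_scale=0.002); out=f.x.round(4)
    print(n,k,len(Q),'zt',zt.round(4),'rect',np.round(r[0],1),np.round(r[1],1),round(r[2],1),out)
a=cv2.imread('pics/scene0.png')[120:300,230:430]; b=cv2.imread('pics/side0.png')[120:195,220:320]
a=cv2.resize(a,None,fx=3,fy=3,interpolation=2); cv2.imwrite('pics/cropA.png',a)
cv2.imwrite('pics/cropB.png',cv2.resize(b,None,fx=7,fy=7,interpolation=2))
cv2.imwrite('pics/cropBz.png',(D[...,2]*2000).clip(0,255)[120:195,220:320])
for v in range(130,190,6): print(v,[ (round(x*1000),round(y*1000),round(z*1000)) for x,y,z in D[v,232:302:10]])
E
```

```text
scene L 148 zt 0.0344 rect [451.9 -86.4] [52.1 52.7] 44.1 [ 0.4526 -0.0857  0.0245]
scene S 63 zt 0.034 rect [561.   -7.8] [23.9 27.6] 41.2 [ 0.5609 -0.008   0.0121]
scene M 112 zt 0.0336 rect [674.4  76.5] [37.8 38.5] 36.6 [0.6743 0.0772 0.0178]
scene P 173 zt 0.0344 rect [ 568.8 -126.5] [50.8 53.7] 45.2 [ 0.5683 -0.1263  0.0245]
scene B 380 zt 0.0413 rect [668.7 -97.8] [40.  40.8] 18.1 
scene K 209 zt 0.0269 rect [448.3  91.6] [23.4 88.3] 44.8 
scene pink 199 zt 0.027 rect [341.4  25.8] [25.  87.3] 2.8 
scene T 2023 zt 0.0175 rect [ 481.1 -302.5] [156.   96.3] 82.4 
side L 152 zt 0.0352 rect [450.  -83.6] [52.4 51.1] 69.3 [ 0.4505 -0.0845  0.0245]
side S 47 zt 0.0353 rect [558.2  -6.4] [28.5 24.8] 66.7 [ 0.5587 -0.0066  0.0122]
side M 60 zt 0.0355 rect [671.9  79.2] [39.1 35.9] 72.0 [0.6719 0.0784 0.018 ]
side P 152 zt 0.0353 rect [ 565.7 -124.7] [52.4 53.3] 6.6 [ 0.5658 -0.1252  0.0246]
side B 232 zt 0.0419 rect [666.4 -96.7] [41.9 41.9] 17.1 
side K 205 zt 0.0276 rect [445.5  94.5] [24.9 88.7] 44.4 
side T 2565 zt 0.0178 rect [ 479.5 -301.2] [158.2  94.7] 82.4 
130 [(438, 564, -2
[... 541 characters left out ...]
(545, 250, 55)]
160 [(399, 369, 0), (424, 344, 9), (437, 263, 51), (455, 220, 71), (482, 224, 64), (511, 231, 54), (539, 233, 47)]
166 [(392, 335, 1), (419, 327, 0), (441, 294, 14), (454, 221, 53), (481, 223, 46), (509, 228, 37), (538, 232, 28)]
172 [(386, 306, 0), (411, 290, 4), (434, 265, 13), (453, 224, 34), (486, 248, 12), (509, 232, 16), (537, 231, 10)]
178 [(380, 276, 0), (405, 263, 2), (431, 256, 0), (451, 221, 17), (478, 223, 9), (507, 226, 0), (532, 218, 0)]
184 [(374, 246, 1), (399, 238, 0), (423, 226, 2), (448, 216, 2), (473, 206, 2), (499, 200, -1), (523, 188, 1)][ WARN:0@0.271] global loadsave.cpp:1063 imwrite_ Unsupported depth image for selected encoder is fallbacked to CV_8U.
```

View pics/cropA.png

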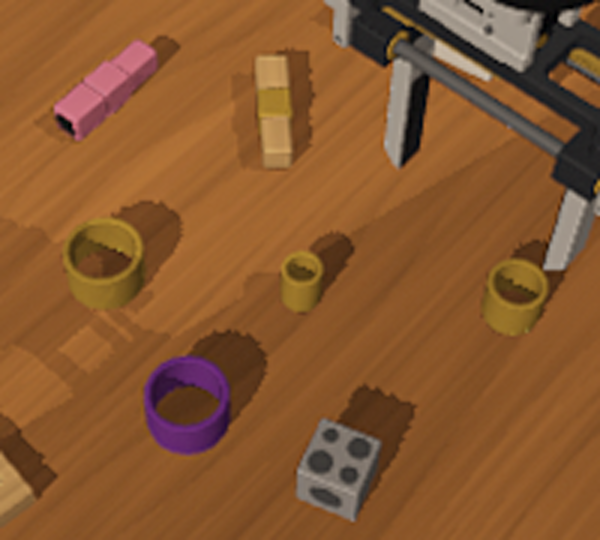

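View pics/cropB.png

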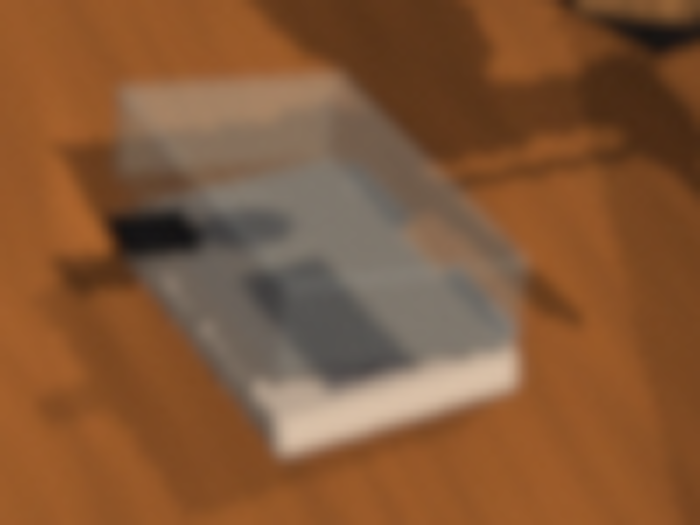

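View pics/wrist0.png

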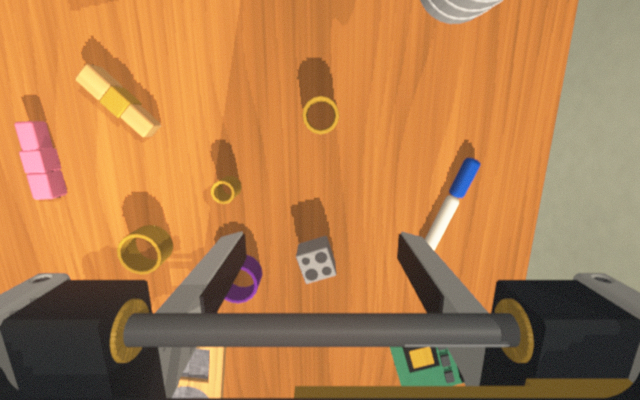

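The crop confirms the tubes: large (105,262), small (302,282), middle (515,297). The wooden clamp with its brass ferrule is at (273,110), next to pink and purple look-alikes that I won't touch. The case's slot end is the near one, its black tab is on the robot side, and the cover is slightly ajar. I start with the large tube at (0.4515, -0.085). That also clears the arm from the scene camera's view of the case.

Call:
servo_tool([
  {"dp": [-0.0106, -0.028, 0.009], "rot": [0, 0, 0], "hand": 0},
  {"dp": [-0.0106, -0.028, 0.009], "rot": [0, 0, 0], "hand": 0},
  {"dp": [-0.0106, -0.028, 0.009], "rot": [0, 0, 0], "hand": 0},
  {"dp": [-0.0106, -0.028, 0.009], "rot": [0, 0, 0], "hand": 0},
  {"dp": [-0.0106, -0.028, 0.009], "rot": [0, 0, 0], "hand": 0},
])

```text
t: 0.57
ee_pos: [0.5333, -0.0534, 0.1465]
ee_rot: [[-0.0, 1.0, -0.0], [1.0, 0.0, 0.0], [0.0, -0.0, -1.0]]
ft_force: [1.1, -0.1, -0.3]
width: 1.003
grasp_force: 0.0
```

Call:
servo_tool([
  {"dp": [-0.0106, -0.028, 0.009], "rot": [0, 0, 0], "hand": 0},
  {"dp": [-0.0106, -0.028, 0.009], "rot": [0, 0, 0], "hand": 0},
  {"dp": [-0.0106, -0.028, 0.009], "rot": [0, 0, 0], "hand": 0},
  {"dp": [0, 0, 0], "rot": [0, 0, 0], "hand": 0},
  {"dp": [0, 0, 0], "rot": [0, 0, 0], "hand": 0},
])

```text
t: 0.98
ee_pos: [0.4496, -0.0854, 0.1199]
ee_rot: [[0.001, 1.0, -0.001], [1.0, -0.001, 0.0], [0.0, -0.001, -1.0]]
ft_force: [0.3, -0.0, -0.3]
width: 0.999
grasp_force: 0.0
```

Call:
servo_tool([
  {"dp": [0, 0.002, 0.027], "rot": [0, 0, 0], "hand": 0},
  {"dp": [0, 0, 0.027], "rot": [0, 0, 0], "hand": 0},
  {"dp": [0, 0, 0.027], "rot": [0, 0, 0], "hand": 0},
  {"dp": [0, 0, 0.021], "rot": [0, 0, 0], "hand": 0},
  {"dp": [0, 0, 0], "rot": [0, 0, 0], "hand": 255},
])

```text
t: 1.4
ee_pos: [0.4517, -0.0842, 0.015]
ee_rot: [[-0.001, 1.0, -0.005], [1.0, 0.001, 0.0], [0.0, -0.005, -1.0]]
ft_force: [-0.7, 1.0, -1.0]
width: 0.963
grasp_force: 0.0
```

Call:
servo_tool([
  {"dp": [0, 0, 0], "rot": [0, 0, 0], "hand": 255},
  {"dp": [0, 0, 0], "rot": [0, 0, 0], "hand": 255},
  {"dp": [0, 0, 0], "rot": [0, 0, 0], "hand": 255},
  {"dp": [0, 0, 0], "rot": [0, 0, 0], "hand": 255},
  {"dp": [0, 0, 0], "rot": [0, 0, 0], "hand": 255},
])

```text
t: 1.82
ee_pos: [0.4536, -0.0848, 0.019]
ee_rot: [[0.0, 1.0, 0.002], [1.0, -0.0, 0.0], [0.0, 0.002, -1.0]]
ft_force: [-1.4, -0.5, 0.8]
width: 0.613
grasp_force: 0.7
```

Call:
servo_tool([
  {"dp": [0, 0, -0.02], "rot": [0, 0, 0], "hand": 255},
  {"dp": [0, 0, -0.03], "rot": [0, 0, 0], "hand": 255},
  {"dp": [0, 0, -0.03], "rot": [0, 0, 0], "hand": 255},
  {"dp": [0, 0, 0], "rot": [0, 0, 0], "hand": 255},
  {"dp": [0, 0, 0], "rot": [0, 0, 0], "hand": 255},
])

```text
t: 2.23
ee_pos: [0.4542, -0.0849, 0.1]
ee_rot: [[0.0, 1.0, 0.004], [1.0, -0.0, 0.0], [0.0, 0.004, -1.0]]
ft_force: [-0.1, -0.3, -0.2]
width: 0.255
grasp_force: 0.0
```

The fingers were still closing when the lift began, so I missed the tube. I'll look at what happened.

```bash
python3 - <<'E'
from h import *
d=snap('scene','scene1')
a=d['frame'][100:400,100:500,::-1]; cv2.imwrite('pics/s1c.png',cv2.resize(a,None,fx=2,fy=2,interpolation=2))
E
```

```text
(no output)
```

View pics/s1c.png

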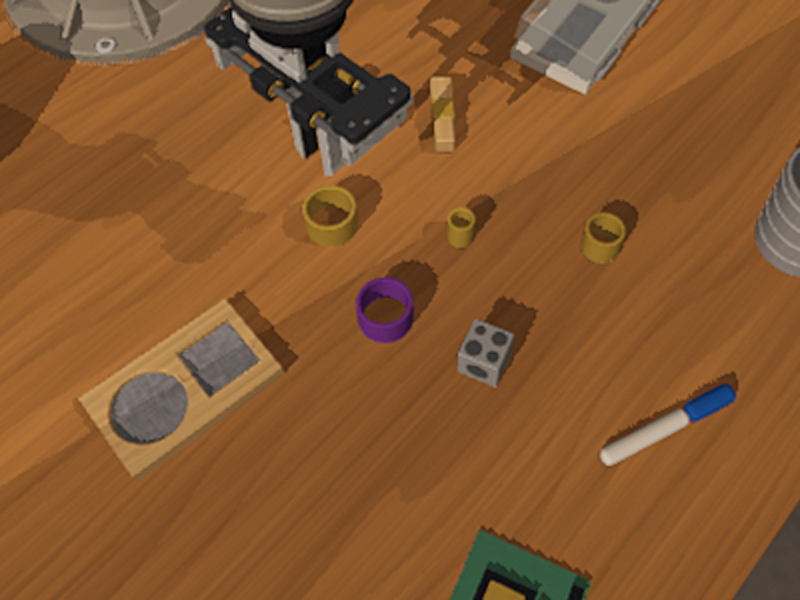

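The tube is still upright where it stood, at crop (330,215). I'll remeasure it and crop in on the case, which is now visible.

```bash
python3 - <<'E'
from h import *
from scipy.optimize import least_squares
d=load('scene1'); C=cloud(d)
P=C[190:226,245:284].reshape(-1,3); P=P[(P[:,2]>.030)&(P[:,2]<.038)][:,:2]
f=least_squares(lambda p:np.hypot(*(P-p[:2]).T)-p[2],[*P.mean(0),0.02],loss='soft_l1',f_scale=0.002); print(f.x)
a=d['frame'][40:165,340:500,::-1]; cv2.imwrite('pics/s1case.png',cv2.resize(a,None,fx=4.5,fy=4.5,interpolation=2))
# white base points
fr=d['frame'].astype(int); 
E
```

```text
[ 0.45373846 -0.08552378  0.02447686]
```

View pics/s1case.png

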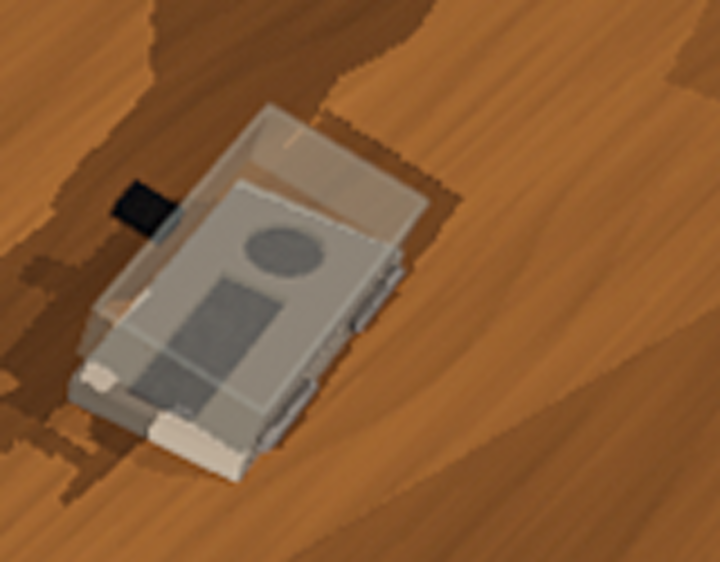

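Call:
servo_tool([
  {"dp": [0, 0, 0], "rot": [0, 0, 0], "hand": 0},
  {"dp": [0, 0, 0], "rot": [0, 0, 0], "hand": 0},
  {"dp": [0, 0, 0], "rot": [0, 0, 0], "hand": 0},
  {"dp": [0, 0, 0], "rot": [0, 0, 0], "hand": 0},
  {"dp": [0, 0, 0], "rot": [0, 0, 0], "hand": 0},
])

```text
t: 2.7
ee_pos: [0.4526, -0.0848, 0.0976]
ee_rot: [[0.0, 1.0, -0.001], [1.0, -0.0, 0.0], [0.0, -0.001, -1.0]]
ft_force: [0.4, -0.3, -0.1]
width: 0.533
grasp_force: 0.0
```

Call:
servo_tool([
  {"dp": [0, 0, 0], "rot": [0, 0, 0], "hand": 0},
  {"dp": [0, 0, 0], "rot": [0, 0, 0], "hand": 0},
  {"dp": [0, 0, 0], "rot": [0, 0, 0], "hand": 0},
  {"dp": [0, 0, 0], "rot": [0, 0, 0], "hand": 0},
])

```text
t: 3.03
ee_pos: [0.4529, -0.0848, 0.0981]
ee_rot: [[0.0, 1.0, -0.0], [1.0, -0.0, 0.0], [0.0, -0.0, -1.0]]
ft_force: [0.3, 0.2, -0.2]
width: 0.817
grasp_force: 0.0
```

Crop of the case: the round recess centre is at (285,252). The slot rim corners are (225,272), (288,300), (195,415) and (132,392). Base top corners are (240,183), (400,250), (252,452) and (85,365), and the tab is at (145,208).

Call:
servo_tool([
  {"dp": [0, 0, 0], "rot": [0, 0, 0], "hand": 0},
  {"dp": [0, 0, 0], "rot": [0, 0, 0], "hand": 0},
  {"dp": [0, 0.001, 0.03], "rot": [0, 0, 0], "hand": 0},
  {"dp": [0, 0, 0.03], "rot": [0, 0, 0], "hand": 0},
  {"dp": [0, 0, 0.02], "rot": [0, 0, 0], "hand": 0},
])

```text
t: 3.45
ee_pos: [0.4535, -0.0847, 0.0164]
ee_rot: [[-0.0, 1.0, -0.0], [1.0, 0.0, 0.0], [0.0, -0.0, -1.0]]
ft_force: [-0.3, -0.4, 0.1]
width: 0.998
grasp_force: 0.0
```

Call:
servo_tool([
  {"dp": [0, 0, 0], "rot": [0, 0, 0], "hand": 255},
  {"dp": [0, 0, 0], "rot": [0, 0, 0], "hand": 255},
  {"dp": [0, 0, 0], "rot": [0, 0, 0], "hand": 255},
  {"dp": [0, 0, 0], "rot": [0, 0, 0], "hand": 255},
  {"dp": [0, 0, 0], "rot": [0, 0, 0], "hand": 255},
])

```text
t: 3.87
ee_pos: [0.4548, -0.0849, 0.0193]
ee_rot: [[0.0, 1.0, 0.002], [1.0, -0.0, -0.0], [-0.0, 0.002, -1.0]]
ft_force: [0.3, 0.0, 0.5]
width: 0.684
grasp_force: 0.0
```

Call:
servo_tool([
  {"dp": [0, 0, 0], "rot": [0, 0, 0], "hand": 255},
  {"dp": [0, 0, 0], "rot": [0, 0, 0], "hand": 255},
  {"dp": [0, 0, 0], "rot": [0, 0, 0], "hand": 255},
  {"dp": [0, 0, 0], "rot": [0, 0, 0], "hand": 255},
  {"dp": [0, 0, 0], "rot": [0, 0, 0], "hand": 255},
])

```text
t: 4.28
ee_pos: [0.4543, -0.0848, 0.0187]
ee_rot: [[0.0, 1.0, 0.001], [1.0, -0.0, 0.0], [0.0, 0.001, -1.0]]
ft_force: [-2.7, 1.0, 9.7]
width: 0.549
grasp_force: 30.0
```

```bash
python3 - <<'E'
from h import *
d=load('scene1')
pc=lambda u,v,z=0.016: pt(d,340+u/4.5,40+v/4.5,z)
mod=[(-4,57,16),(16,25,16),(-24,25,16),(16,-81,16),(-24,-81,16),(-50,90,16),(50,90,16),(50,-90,16),(-50,-90,16)]
# order: round, far-left slot(-24,25), far-right(16,25), near-right(16,-81), near-left(-24,-81)
M=np.array([(-4,57),(-24,25),(16,25),(16,-81),(-24,-81),(-50,90),(50,90),(50,-90),(-50,-90)])/1000
W=np.array([pc(*p)[:2] for p in [(285,252),(225,272),(288,300),(195,415),(132,392),(240,183),(400,250),(252,452),(85,365)]])
m=M.mean(0);w=W.mean(0); U,S,V=np.linalg.svd((M-m).T@(W-w)); R=(U@V).T; t=w-R@m
print('yaw',np.degrees(np.arctan2(R[1,0],R[0,0])),'orig',t,'res mm',((M@R.T+t-W)*1000).round(1).tolist())
C=cloud(d)
for u,v in [(145,208),(125,205),(160,215)]: print(pt(d,340+u/4.5,40+v/4.5))
E
```

```text
yaw 8.301324923781475 orig [0.48288464 0.31385287] res mm [[-1.7, 5.2], [-2.0, 4.2], [0.4, 4.5], [2.9, -3.2], [-3.3, -0.0], [-1.8, 4.1], [2.0, 3.1], [1.7, -6.6], [1.9, -11.3]]
[0.42171996 0.30102254 0.05916887]
[0.41172649 0.29728886 0.05763688]
[0.42694889 0.30790404 0.05291584]
```

Call:
servo_tool([
  {"dp": [0, 0, -0.02], "rot": [0, 0, 0], "hand": 255},
  {"dp": [0, 0, -0.03], "rot": [0, 0, 0], "hand": 255},
  {"dp": [-0.031, 0.0027, -0.01], "rot": [0, 0, 0], "hand": 255},
  {"dp": [-0.0314, 0.0027, 0], "rot": [0, 0, 0], "hand": 255},
  {"dp": [-0.0314, 0.0027, 0], "rot": [0, 0, 0], "hand": 255},
])

```text
t: 4.7
ee_pos: [0.4628, -0.1796, 0.0794]
ee_rot: [[-0.002, 1.0, 0.002], [1.0, 0.002, -0.0], [-0.0, 0.002, -1.0]]
ft_force: [0.1, 0.4, -1.7]
width: 0.551
grasp_force: 30.0
```

Call:
servo_tool([
  {"dp": [-0.0314, 0.0027, 0], "rot": [0, 0, 0], "hand": 255},
  {"dp": [-0.0314, 0.0027, 0], "rot": [0, 0, 0], "hand": 255},
  {"dp": [-0.0314, 0.0027, 0], "rot": [0, 0, 0], "hand": 255},
  {"dp": [-0.0314, 0.0027, 0], "rot": [0, 0, 0], "hand": 255},
  {"dp": [-0.0314, 0.0027, 0], "rot": [0, 0, 0], "hand": 255},
])

```text
t: 5.12
ee_pos: [0.4753, -0.3371, 0.0782]
ee_rot: [[-0.0, 1.0, -0.0], [1.0, 0.0, 0.0], [0.0, -0.0, -1.0]]
ft_force: [0.2, 0.1, -2.9]
width: 0.55
grasp_force: 30.0
```

Call:
servo_tool([
  {"dp": [0, 0, 0], "rot": [0, 0, 0], "hand": 255},
  {"dp": [0, 0, 0], "rot": [0, 0, 0], "hand": 255},
  {"dp": [0, 0, 0], "rot": [0, 0, 0], "hand": 255},
])

```text
t: 5.37
ee_pos: [0.4753, -0.335, 0.0778]
ee_rot: [[0.0, 1.0, -0.001], [1.0, -0.0, 0.001], [0.001, -0.001, -1.0]]
ft_force: [0.5, -0.5, -1.9]
width: 0.548
grasp_force: 30.0
```

Call:
servo_tool([
  {"dp": [0, 0, 0.02], "rot": [0, 0, 0], "hand": 255},
  {"dp": [0, 0, 0.016], "rot": [0, 0, 0], "hand": 255},
  {"dp": [0, 0, 0.0085], "rot": [0, 0, 0], "hand": 255},
  {"dp": [0, 0, 0.004], "rot": [0, 0, 0], "hand": 255},
  {"dp": [0, 0, 0], "rot": [0, 0, 0], "hand": 255},
])

```text
t: 5.78
ee_pos: [0.4754, -0.3346, 0.0292]
ee_rot: [[-0.001, 1.0, -0.001], [1.0, 0.001, 0.001], [0.001, -0.001, -1.0]]
ft_force: [-0.4, 0.5, -2.1]
width: 0.552
grasp_force: 30.0
```

Call:
servo_tool([
  {"dp": [0, 0, 0], "rot": [0, 0, 0], "hand": 255},
  {"dp": [0, 0, 0], "rot": [0, 0, 0], "hand": 0},
  {"dp": [0, 0, 0], "rot": [0, 0, 0], "hand": 0},
  {"dp": [0, 0, 0], "rot": [0, 0, 0], "hand": 0},
  {"dp": [0, 0, 0], "rot": [0, 0, 0], "hand": 0},
])

```text
t: 6.2
ee_pos: [0.4758, -0.3357, 0.0299]
ee_rot: [[0.0, 1.0, 0.001], [1.0, -0.0, -0.0], [-0.0, 0.001, -1.0]]
ft_force: [-0.1, -0.5, -0.3]
width: 0.8
grasp_force: 0.0
```

Call:
servo_tool([
  {"dp": [0, 0, 0], "rot": [0, 0, 0], "hand": 0},
  {"dp": [0, 0, 0], "rot": [0, 0, 0], "hand": 0},
  {"dp": [0, 0, -0.03], "rot": [0, 0, 0], "hand": 0},
  {"dp": [0, 0, -0.03], "rot": [0, 0, 0], "hand": 0},
  {"dp": [0, 0, -0.03], "rot": [0, 0, 0], "hand": 0},
])

```text
t: 6.62
ee_pos: [0.475, -0.3355, 0.1204]
ee_rot: [[0.0, 1.0, -0.001], [1.0, -0.0, 0.0], [0.0, -0.001, -1.0]]
ft_force: [0.8, -0.4, -0.1]
width: 1.0
grasp_force: 0.0
```

Call:
servo_tool([
  {"dp": [0.0298, 0.0241, 0], "rot": [0, 0, 0], "hand": 0},
  {"dp": [0.0298, 0.0241, 0], "rot": [0, 0, 0], "hand": 0},
  {"dp": [0.0298, 0.0241, 0], "rot": [0, 0, 0], "hand": 0},
  {"dp": [0.0298, 0.0241, 0], "rot": [0, 0, 0], "hand": 0},
  {"dp": [0.0298, 0.0241, 0], "rot": [0, 0, 0], "hand": 0},
])

```text
t: 7.03
ee_pos: [0.597, -0.1851, 0.1198]
ee_rot: [[0.0, 1.0, 0.0], [1.0, -0.0, 0.0], [0.0, 0.0, -1.0]]
ft_force: [0.3, -0.2, 0.2]
width: 0.997
grasp_force: 0.0
```

Call:
servo_tool([
  {"dp": [0.0298, 0.0241, 0], "rot": [0, 0, 0], "hand": 0},
  {"dp": [0.0298, 0.0241, 0], "rot": [0, 0, 0], "hand": 0},
  {"dp": [0.0298, 0.0241, 0], "rot": [0, 0, 0], "hand": 0},
  {"dp": [0, 0, 0], "rot": [0, 0, -0.1], "hand": 0},
  {"dp": [0, 0, 0], "rot": [0, 0, -0.1], "hand": 0},
])

```text
t: 7.45
ee_pos: [0.6695, -0.0939, 0.119]
ee_rot: [[-0.207, 0.978, -0.0], [0.978, 0.207, 0.001], [0.001, -0.0, -1.0]]
ft_force: [-0.1, -0.7, -0.6]
width: 1.0
grasp_force: 0.0
```

Call:
servo_tool([
  {"dp": [0, 0, 0], "rot": [0, 0, -0.105], "hand": 0},
  {"dp": [0, 0, 0], "rot": [0, 0, 0], "hand": 0},
  {"dp": [0, 0, 0], "rot": [0, 0, 0], "hand": 0},
])

```text
t: 7.7
ee_pos: [0.6683, -0.0975, 0.1195]
ee_rot: [[-0.297, 0.955, -0.0], [0.955, 0.297, 0.0], [0.0, -0.0, -1.0]]
ft_force: [-0.0, 0.2, -0.7]
width: 1.0
grasp_force: 0.0
```

```bash
python3 - <<'E'
from h import *
from scipy.optimize import least_squares
d=snap('side','side1'); C=cloud(d)
P=C[290:393,315:408].reshape(-1,3); P=P[(P[:,2]>.036)&(P[:,2]<.06)]; print('tube pts',len(P),np.percentile(P[:,2],97))
Q=P[P[:,2]>.041][:,:2]
f=least_squares(lambda p:np.hypot(*(Q-p[:2]).T)-p[2],[*Q.mean(0),0.02],loss='soft_l1',f_scale=0.002); print('L side',f.x)
w=snap('wrist','wrist1'); C=cloud(w); m=(C[...,2]>.035)&(C[...,2]<.05)
n,lab,st,ce=cv2.connectedComponentsWithStats(m.astype(np.uint8))
for i in range(1,n):
    if st[i,4]>150:
        Q=C[lab==i]; r=cv2.minAreaRect((Q[:,:2]*1000).astype(np.float32)); print(st[i],np.round(r[0],1),np.round(r[1],1),round(r[2],1),Q[:,2].mean())
o=env.get_obs(); print(o['ee_pos'],o['ee_rot'].round(3).tolist())
E
```

```text
tube pts 421 0.04573261300832514
L side [ 0.47475407 -0.33430944  0.02450867]
[ 299  181   45   44 1873] [667.9 -96. ] [39.7 40.5] 17.7 0.0393099795177762
[ 0.66825984 -0.09745897  0.11959554] [[-0.297, 0.955, -0.0], [0.955, 0.297, 0.0], [0.0, -0.0, -1.0]]
```

Call:
servo_tool([
  {"dp": [0, 0, 0.03], "rot": [0, 0, 0], "hand": 0},
  {"dp": [0, 0, 0.03], "rot": [0, 0, 0], "hand": 0},
  {"dp": [0, 0, 0.025], "rot": [0, 0, 0], "hand": 0},
  {"dp": [0, 0, 0.0165], "rot": [0, 0, 0], "hand": 0},
  {"dp": [0, 0, 0], "rot": [0, 0, 0], "hand": 255},
])

```text
t: 8.22
ee_pos: [0.666, -0.097, 0.0144]
ee_rot: [[-0.298, 0.955, -0.005], [0.955, 0.298, 0.0], [0.002, -0.005, -1.0]]
ft_force: [-0.7, 0.7, -0.4]
width: 0.962
grasp_force: 0.0
```

Call:
servo_tool([
  {"dp": [0, 0, 0], "rot": [0, 0, 0], "hand": 255},
  {"dp": [0, 0, 0], "rot": [0, 0, 0], "hand": 255},
  {"dp": [0, 0, 0], "rot": [0, 0, 0], "hand": 255},
  {"dp": [0, 0, 0], "rot": [0, 0, 0], "hand": 255},
  {"dp": [0, 0, 0], "rot": [0, 0, 0], "hand": 255},
])

```text
t: 8.63
ee_pos: [0.6689, -0.0973, 0.0191]
ee_rot: [[-0.3, 0.954, 0.001], [0.954, 0.3, -0.0], [-0.0, 0.001, -1.0]]
ft_force: [-0.9, 0.7, 0.1]
width: 0.61
grasp_force: 0.0
```

Call:
servo_tool([
  {"dp": [0, 0, 0], "rot": [0, 0, 0], "hand": 255},
  {"dp": [0, 0, 0], "rot": [0, 0, 0], "hand": 255},
  {"dp": [0, 0, 0], "rot": [0, 0, 0], "hand": 255},
  {"dp": [0, 0, 0], "rot": [0, 0, 0], "hand": 255},
  {"dp": [0, 0, 0], "rot": [0, 0, 0], "hand": 255},
])

```text
t: 9.05
ee_pos: [0.6684, -0.0972, 0.0183]
ee_rot: [[-0.3, 0.954, 0.0], [0.954, 0.3, 0.0], [0.0, 0.0, -1.0]]
ft_force: [-2.5, 0.4, 6.3]
width: 0.423
grasp_force: 30.0
```

Call:
servo_tool([
  {"dp": [0, 0, -0.015], "rot": [0, 0, 0], "hand": 255},
  {"dp": [0, 0, -0.025], "rot": [0, 0, 0], "hand": 255},
  {"dp": [0, 0, -0.03], "rot": [0, 0, 0.11], "hand": 255},
  {"dp": [0, 0, 0], "rot": [0, 0, 0.11], "hand": 255},
  {"dp": [0, 0, 0], "rot": [0, 0, 0.11], "hand": 255},
])

```text
t: 9.47
ee_pos: [0.6691, -0.0974, 0.0895]
ee_rot: [[0.031, 1.0, 0.002], [1.0, -0.031, 0.0], [0.0, 0.002, -1.0]]
ft_force: [-1.2, 1.0, -7.0]
width: 0.421
grasp_force: 30.0
```

Call:
servo_tool([
  {"dp": [0, 0, 0], "rot": [0, 0, 0.108], "hand": 255},
  {"dp": [-0.0235, -0.0199, 0], "rot": [0, 0, 0], "hand": 255},
  {"dp": [-0.0235, -0.0199, 0], "rot": [0, 0, 0], "hand": 255},
  {"dp": [-0.0235, -0.0199, 0], "rot": [0, 0, 0], "hand": 255},
  {"dp": [-0.0235, -0.0199, 0], "rot": [0, 0, 0], "hand": 255},
])

```text
t: 9.88
ee_pos: [0.5753, -0.1803, 0.0873]
ee_rot: [[0.132, 0.991, -0.001], [0.991, -0.132, 0.0], [-0.0, -0.001, -1.0]]
ft_force: [0.7, -1.0, -4.7]
width: 0.42
grasp_force: 30.0
```

Call:
servo_tool([
  {"dp": [-0.0235, -0.0199, 0], "rot": [0, 0, 0], "hand": 255},
  {"dp": [-0.0235, -0.0199, 0], "rot": [0, 0, 0], "hand": 255},
  {"dp": [-0.0235, -0.0199, 0], "rot": [0, 0, 0], "hand": 255},
  {"dp": [-0.0235, -0.0199, 0], "rot": [0, 0, 0], "hand": 255},
  {"dp": [0, 0, 0], "rot": [0, 0, 0], "hand": 255},
])

```text
t: 10.3
ee_pos: [0.4801, -0.2669, 0.0876]
ee_rot: [[0.139, 0.99, -0.003], [0.99, -0.139, -0.001], [-0.001, -0.003, -1.0]]
ft_force: [-0.0, -0.3, -5.4]
width: 0.425
grasp_force: 30.0
```

Call:
servo_tool([
  {"dp": [0, 0, 0], "rot": [0, 0, 0], "hand": 255},
  {"dp": [0, 0, 0], "rot": [0, 0, 0], "hand": 255},
])

```text
t: 10.47
ee_pos: [0.4857, -0.2622, 0.0879]
ee_rot: [[0.133, 0.991, -0.0], [0.991, -0.133, 0.0], [0.0, -0.0, -1.0]]
ft_force: [-0.2, -0.2, -5.9]
width: 0.42
grasp_force: 30.0
```

Call:
servo_tool([
  {"dp": [0, 0, 0.025], "rot": [0, 0, 0], "hand": 255},
  {"dp": [0, 0, 0.02], "rot": [0, 0, 0], "hand": 255},
  {"dp": [0, 0, 0.01], "rot": [0, 0, 0], "hand": 255},
  {"dp": [0, 0, 0.0035], "rot": [0, 0, 0], "hand": 255},
  {"dp": [0, 0, 0], "rot": [0, 0, 0], "hand": 255},
])

```text
t: 10.88
ee_pos: [0.4856, -0.2617, 0.0291]
ee_rot: [[0.132, 0.991, -0.002], [0.991, -0.132, 0.001], [0.001, -0.002, -1.0]]
ft_force: [-0.3, -0.2, -6.0]
width: 0.42
grasp_force: 30.0
```

Call:
servo_tool([
  {"dp": [0, 0, 0], "rot": [0, 0, 0], "hand": 255},
  {"dp": [0, 0, 0], "rot": [0, 0, 0], "hand": 0},
  {"dp": [0, 0, 0], "rot": [0, 0, 0], "hand": 0},
  {"dp": [0, 0, 0], "rot": [0, 0, 0], "hand": 0},
  {"dp": [0, 0, 0], "rot": [0, 0, 0], "hand": 0},
])

```text
t: 11.3
ee_pos: [0.4861, -0.2626, 0.0301]
ee_rot: [[0.133, 0.991, 0.001], [0.991, -0.133, -0.0], [-0.0, 0.001, -1.0]]
ft_force: [0.6, -0.8, -0.8]
width: 0.667
grasp_force: 0.0
```

Call:
servo_tool([
  {"dp": [0, 0, 0], "rot": [0, 0, 0], "hand": 0},
  {"dp": [0, 0, 0], "rot": [0, 0, 0], "hand": 0},
  {"dp": [0, 0, -0.03], "rot": [0, 0, 0], "hand": 0},
  {"dp": [0, 0, -0.035], "rot": [0, 0, 0], "hand": 0},
  {"dp": [0, 0, -0.035], "rot": [0, 0, 0], "hand": 0},
])

```text
t: 11.72
ee_pos: [0.4849, -0.2623, 0.1304]
ee_rot: [[0.133, 0.991, -0.002], [0.991, -0.133, 0.0], [0.0, -0.002, -1.0]]
ft_force: [0.7, 0.1, 0.1]
width: 0.99
grasp_force: 0.0
```

```bash
python3 - <<'E'
from h import *
d=snap('wrist','wrist2'); C=cloud(d); m=(C[...,2]>.040)&(C[...,2]<.06)
n,lab,st,ce=cv2.connectedComponentsWithStats(m.astype(np.uint8))
for i in range(1,n):
    if st[i,4]>150:
        Q=C[lab==i]; r=cv2.minAreaRect((Q[:,:2]*1000).astype(np.float32)); print(st[i],np.round(r[0],1),np.round(r[1],1),round(r[2],1),Q[:,2].mean())
print(env.get_obs()['ee_pos'])
E
```

```text
[ 301  180   45   44 1882] [ 486.7 -260.5] [39.5 40. ] 82.6 0.04917883028790638
[296 248  54  50 725] [ 475.9 -333.8] [53.3 52.8] 63.0 0.04288061078999022
[ 0.48798475 -0.26390771  0.13729205]
```

View pics/wrist2.png

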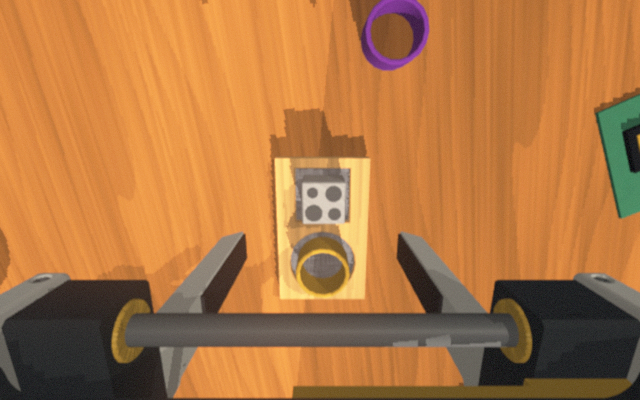

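The tray is done: block at (323,200) and large tube at (323,268), both inside their recesses. Next I go over the case with the fingers closing along case y and look down.

Call:
servo_tool([
  {"dp": [0.0356, -0.0073, -0.0042], "rot": [0, 0, 0], "hand": 0},
  {"dp": [0.0356, -0.0073, -0.0042], "rot": [0, 0, 0], "hand": 0},
  {"dp": [0.0356, -0.0073, -0.0042], "rot": [0, 0, 0], "hand": 0},
  {"dp": [0.0356, -0.0073, -0.0042], "rot": [0, 0, 0], "hand": 0},
  {"dp": [0.0356, -0.0073, -0.0042], "rot": [0, 0, 0], "hand": 0},
])

```text
t: 12.18
ee_pos: [0.4727, -0.0797, 0.151]
ee_rot: [[0.133, 0.991, 0.001], [0.991, -0.133, -0.0], [0.0, 0.001, -1.0]]
ft_force: [1.4, 0.0, 0.1]
width: 0.997
grasp_force: 0.0
```

Call:
servo_tool([
  {"dp": [0.0356, -0.0073, -0.0042], "rot": [0, 0, 0], "hand": 0},
  {"dp": [0.0356, -0.0073, -0.0042], "rot": [0, 0, 0], "hand": 0},
  {"dp": [0.0356, -0.0073, -0.0042], "rot": [0, 0, 0], "hand": 0},
  {"dp": [0.0356, -0.0073, -0.0042], "rot": [0, 0, 0], "hand": 0},
  {"dp": [0.0356, -0.0073, -0.0042], "rot": [0, 0, 0], "hand": 0},
])

```text
t: 12.6
ee_pos: [0.46, 0.1018, 0.172]
ee_rot: [[0.133, 0.991, 0.001], [0.991, -0.133, 0.0], [0.0, 0.001, -1.0]]
ft_force: [0.4, -0.8, -0.6]
width: 0.999
grasp_force: 0.0
```

Call:
servo_tool([
  {"dp": [0.0356, -0.0073, -0.0042], "rot": [0, 0, 0], "hand": 0},
  {"dp": [0.0356, -0.0073, -0.0042], "rot": [0, 0, 0], "hand": 0},
  {"dp": [0.0356, -0.0073, -0.0042], "rot": [0, 0, 0], "hand": 0},
  {"dp": [0.0356, -0.0073, -0.0042], "rot": [0, 0, 0], "hand": 0},
  {"dp": [0.0356, -0.0073, -0.0042], "rot": [0, 0, 0], "hand": 0},
])

```text
t: 13.02
ee_pos: [0.4475, 0.2831, 0.193]
ee_rot: [[0.133, 0.991, 0.0], [0.991, -0.133, 0.0], [0.0, 0.0, -1.0]]
ft_force: [1.3, -0.4, 0.2]
width: 0.999
grasp_force: 0.0
```

Call:
servo_tool([
  {"dp": [0, 0, 0], "rot": [0, 0, -0.12], "hand": 0},
  {"dp": [0, 0, 0], "rot": [0, 0, -0.12], "hand": 0},
  {"dp": [0, 0, 0], "rot": [0, 0, -0.12], "hand": 0},
  {"dp": [0, 0, 0], "rot": [0, 0, -0.12], "hand": 0},
  {"dp": [0, 0, 0], "rot": [0, 0, -0.12], "hand": 0},
])

```text
t: 13.43
ee_pos: [0.4479, 0.2814, 0.1926]
ee_rot: [[-0.456, 0.89, 0.0], [0.89, 0.456, 0.0], [0.0, 0.0, -1.0]]
ft_force: [0.6, -0.4, -0.2]
width: 1.0
grasp_force: 0.0
```

Call:
servo_tool([
  {"dp": [0, 0, 0], "rot": [0, 0, -0.12], "hand": 0},
  {"dp": [0, 0, 0], "rot": [0, 0, -0.12], "hand": 0},
  {"dp": [0, 0, 0], "rot": [0, 0, -0.12], "hand": 0},
  {"dp": [0, 0, 0], "rot": [0, 0, -0.12], "hand": 0},
  {"dp": [0, 0, 0], "rot": [0, 0, -0.12], "hand": 0},
])

```text
t: 13.85
ee_pos: [0.4479, 0.2813, 0.1926]
ee_rot: [[-0.879, 0.478, -0.0], [0.478, 0.879, 0.0], [0.0, 0.0, -1.0]]
ft_force: [0.4, 0.3, -0.2]
width: 0.997
grasp_force: 0.0
```

Call:
servo_tool([
  {"dp": [0, 0, 0], "rot": [0, 0, -0.12], "hand": 0},
  {"dp": [0, 0, 0], "rot": [0, 0, -0.12], "hand": 0},
  {"dp": [0, 0, 0], "rot": [0, 0, -0.12], "hand": 0},
  {"dp": [0, 0, 0], "rot": [0, 0, -0.12], "hand": 0},
  {"dp": [0, 0, 0], "rot": [0, 0, -0.12], "hand": 0},
])

```text
t: 14.27
ee_pos: [0.448, 0.2813, 0.1926]
ee_rot: [[-0.995, -0.102, 0.0], [-0.102, 0.995, 0.0], [-0.0, 0.0, -1.0]]
ft_force: [0.4, -0.2, 0.1]
width: 1.0
grasp_force: 0.0
```

Call:
servo_tool([
  {"dp": [0, 0, 0], "rot": [0, 0, -0.06], "hand": 0},
  {"dp": [0, 0, 0], "rot": [0, 0, 0], "hand": 0},
  {"dp": [0, 0, 0], "rot": [0, 0, 0], "hand": 0},
  {"dp": [0, 0, 0], "rot": [0, 0, 0], "hand": 0},
])

```text
t: 14.6
ee_pos: [0.4479, 0.2813, 0.1926]
ee_rot: [[-0.988, -0.153, -0.0], [-0.153, 0.988, 0.0], [0.0, 0.0, -1.0]]
ft_force: [-0.6, -0.4, -0.2]
width: 1.003
grasp_force: 0.0
```

```bash
python3 - <<'E'
from h import *
d=snap('wrist','wrist3'); print(env.get_obs()['joint_positions'].round(1),d['position'],d['orientation'].round(2).tolist())
E
```

```text
[-19.6  12.2 -22.3 109.5   5.3  59.3  54.7] [0.37314676 0.26987301 0.38444986] [[-0.15, 0.95, 0.26], [0.99, 0.15, 0.04], [-0.0, 0.26, -0.97]]
```

View pics/wrist3.png

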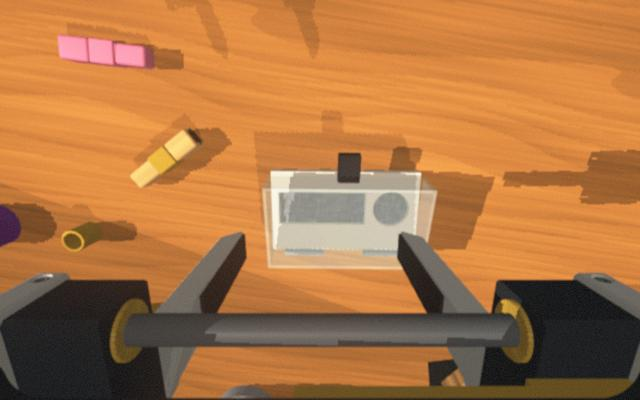

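Wrist view: the base top spans (272,172) to (421,250), the slot (280,192) to (364,223), the round recess is centred at about (390,209), and the tab is at about (349,167). I'll segment these to get accurate positions.

```bash
python3 - <<'E'
from h import *
d=load('wrist3'); g=cv2.cvtColor(d['frame'],cv2.COLOR_RGB2GRAY).astype(int); C=cloud(d)
hsv=cv2.cvtColor(d['frame'],cv2.COLOR_RGB2HSV)
roi=np.zeros_like(g,bool); roi[185:232,276:412]=1
m=(roi&(g<150)&(hsv[...,1]<90)).astype(np.uint8)
n,lab,st,ce=cv2.connectedComponentsWithStats(m)
for i in range(1,n):
    if st[i,4]>100:
        r=cv2.minAreaRect(np.argwhere(lab==i)[:,::-1].astype(np.float32)); print('felt',st[i],r, 'on z.010/.016', pt(d,*r[0],.010).round(4), pt(d,*r[0],.016).round(4))
roi[:]=0; roi[145:190,325:375]=1
t=roi&(g<45); p=np.argwhere(t); r=cv2.minAreaRect(p[:,::-1].astype(np.float32)); print('tab',r,len(p))
Q=C[t&(d['z_map']>0)]; print(np.percentile(Q,[5,50,95],axis=0).round(4))
U,S,V=np.linalg.svd(Q-Q.mean(0)); print(Q.mean(0),V[0],V[1])
for x in (340,345,350,355,360): print(x,[tuple((C[y,x]*1000).round().astype(int)) for y in range(150,190,4)])
print([g[y,310] for y in range(165,260)]); print([g[y,400] for y in range(165,260)]);print([g[180,x] for x in range(255,290)],[g[180,x] for x in range(410,435)])
E
```

```text
felt [ 289  193   75   29 1641] ((326.0110778808594, 207.30177307128906), (73.83197021484375, 27.679052352905273), 0.9093804955482483) on z.010/.016 [0.4777 0.2918 0.01  ] [0.476  0.2915 0.016 ]
felt [374 194  33  29 543] ((390.0, 208.0), (32.0, 28.0), 0.0) on z.010/.016 [0.4664 0.371  0.01  ] [0.4649 0.3694 0.016 ]
tab ((354.4082946777344, 164.57986450195312), (26.000001907348633, 7.384616374969482), 67.38013458251953) 4
[[0.4029 0.3012 0.0569]
 [0.4036 0.3072 0.0585]
 [0.4241 0.3146 0.0591]]
[0.40945187 0.3076055  0.05818711] [ 0.90485258  0.4182288  -0.0795392 ] [ 0.42368484 -0.90292894  0.0721837 ]
340 [(np.int64(406), np.int64(298), np.int64(-1)), (np.int64(405), np.int64(294), np.int64(58)), (np.int64(409), np.int64(295), np.int64(61)), (np.int64(413), np.int64(296), np.int64(60)), (np.int64(417), np.int64(296), np.int64(60)), (np.int64(422), np.int64(297), np.int64(58)), (np.int64(426), np.int64(298), np.int64(58)), (np.int64(430), np.int64(299), np.int64(57)), (np.int64(435), np.int64(299), np.int64(57)), (np.int64(438), np.int64(300), np.int64(63))]
345 [(np.int64(405), np.i
[... 4859 characters left out ...]
t64(148), np.int64(147), np.int64(177), np.int64(222), np.int64(230), np.int64(227), np.int64(228), np.int64(228), np.int64(228), np.int64(227), np.int64(230), np.int64(227), np.int64(230), np.int64(228), np.int64(227), np.int64(229), np.int64(228), np.int64(229), np.int64(226), np.int64(229), np.int64(230), np.int64(216)] [np.int64(164), np.int64(165), np.int64(167), np.int64(164), np.int64(164), np.int64(172), np.int64(183), np.int64(195), np.int64(202), np.int64(193), np.int64(170), np.int64(137), np.int64(130), np.int64(131), np.int64(135), np.int64(131), np.int64(128), np.int64(127), np.int64(123), np.int64(122), np.int64(122), np.int64(123), np.int64(121), np.int64(120), np.int64(120)]
```

Call:
servo_tool([
  {"dp": [0.009, 0.0097, 0.03], "rot": [0, 0, 0], "hand": 0},
  {"dp": [0.009, 0.0097, 0.03], "rot": [0, 0, 0], "hand": 0},
  {"dp": [0.009, 0.0097, 0.03], "rot": [0, 0, 0], "hand": 0},
  {"dp": [0, 0, 0.03], "rot": [0, 0, 0], "hand": 0},
  {"dp": [0, 0, 0.0286], "rot": [0, 0, 0], "hand": 0},
])

```text
t: 15.07
ee_pos: [0.416, 0.3065, 0.0428]
ee_rot: [[-0.988, -0.155, 0.0], [-0.155, 0.988, 0.0], [-0.0, 0.0, -1.0]]
ft_force: [0.3, 0.4, -0.5]
width: 1.0
grasp_force: 0.0
```

Call:
servo_tool([
  {"dp": [0, 0, 0], "rot": [0, 0, 0], "hand": 255},
  {"dp": [0, 0, 0], "rot": [0, 0, 0], "hand": 255},
  {"dp": [0, 0, 0], "rot": [0, 0, 0], "hand": 255},
  {"dp": [0, 0, 0], "rot": [0, 0, 0], "hand": 255},
  {"dp": [0, 0, 0], "rot": [0, 0, 0], "hand": 255},
])

```text
t: 15.48
ee_pos: [0.4177, 0.3065, 0.0456]
ee_rot: [[-0.988, -0.155, 0.002], [-0.155, 0.988, 0.001], [-0.002, 0.001, -1.0]]
ft_force: [-0.5, 0.1, 0.6]
width: 0.678
grasp_force: 0.0
```

Call:
servo_tool([
  {"dp": [0, 0, 0], "rot": [0, 0, 0], "hand": 255},
  {"dp": [0, 0, 0], "rot": [0, 0, 0], "hand": 255},
  {"dp": [0, 0, 0], "rot": [0, 0, 0], "hand": 255},
  {"dp": [0, 0, 0], "rot": [0, 0, 0], "hand": 255},
  {"dp": [0, 0, 0], "rot": [0, 0, 0], "hand": 255},
])

```text
t: 15.9
ee_pos: [0.4168, 0.3059, 0.0441]
ee_rot: [[-0.988, -0.155, 0.0], [-0.155, 0.988, 0.0], [-0.0, 0.0, -1.0]]
ft_force: [0.3, -0.0, 0.4]
width: 0.328
grasp_force: 0.0
```

Call:
servo_tool([
  {"dp": [0, 0, 0], "rot": [0, 0, 0], "hand": 255},
  {"dp": [0, 0, 0], "rot": [0, 0, 0], "hand": 255},
])

```text
t: 16.07
ee_pos: [0.4167, 0.3059, 0.044]
ee_rot: [[-0.988, -0.155, -0.0], [-0.155, 0.988, 0.0], [0.0, 0.0, -1.0]]
ft_force: [0.0, -0.1, 1.0]
width: 0.247
grasp_force: 30.0
```

The tab is pinched (23 mm opening, 30 N). Now I swing it along the 119 mm arc.

Call:
servo_tool([
  {"dp": [-0.0065, 0, -0.0153], "rot": [0, 0, 0], "hand": 255},
  {"dp": [-0.0085, 0, -0.0142], "rot": [0, 0, 0], "hand": 255},
  {"dp": [0, 0, 0], "rot": [0, 0, 0], "hand": 255},
  {"dp": [0, 0, 0], "rot": [0, 0, 0], "hand": 255},
])

```text
t: 16.4
ee_pos: [0.4316, 0.3081, 0.0738]
ee_rot: [[-0.988, -0.155, 0.0], [-0.155, 0.988, 0.0], [-0.0, 0.0, -1.0]]
ft_force: [-2.2, -1.2, 2.8]
width: 0.242
grasp_force: 30.0
```

Call:
servo_tool([
  {"dp": [-0.0104, 0, -0.0129], "rot": [0, 0, 0], "hand": 255},
  {"dp": [-0.0122, 0, -0.0113], "rot": [0, 0, 0], "hand": 255},
  {"dp": [-0.0136, 0, -0.0095], "rot": [0, 0, 0], "hand": 255},
  {"dp": [0, 0, 0], "rot": [0, 0, 0], "hand": 255},
])

```text
t: 16.73
ee_pos: [0.4693, 0.3137, 0.1083]
ee_rot: [[-0.988, -0.154, 0.001], [-0.154, 0.988, 0.0], [-0.001, -0.0, -1.0]]
ft_force: [-4.5, -5.5, 10.4]
width: 0.233
grasp_force: 30.0
```

Call:
servo_tool([
  {"dp": [-0.0129, 0, -0.0119], "rot": [0, 0, 0], "hand": 255},
  {"dp": [-0.0155, 0, -0.0059], "rot": [0, 0, 0], "hand": 255},
  {"dp": [0, 0, 0], "rot": [0, 0, 0], "hand": 255},
  {"dp": [0, 0, 0], "rot": [0, 0, 0], "hand": 255},
])

```text
t: 17.07
ee_pos: [0.4961, 0.3175, 0.1253]
ee_rot: [[-0.988, -0.154, 0.001], [-0.154, 0.988, -0.001], [-0.001, -0.001, -1.0]]
ft_force: [-3.9, -8.0, 16.8]
width: 0.237
grasp_force: 30.1
```

Call:
servo_tool([
  {"dp": [-0.0162, 0, -0.0037], "rot": [0, 0, 0], "hand": 255},
  {"dp": [-0.0165, 0, -0.0015], "rot": [0, 0, 0], "hand": 255},
  {"dp": [0, 0, 0], "rot": [0, 0, 0], "hand": 255},
  {"dp": [0, 0, 0], "rot": [0, 0, 0], "hand": 255},
])

```text
t: 17.4
ee_pos: [0.5291, 0.3223, 0.1301]
ee_rot: [[-0.988, -0.154, 0.001], [-0.154, 0.988, -0.001], [-0.001, -0.001, -1.0]]
ft_force: [1.9, -8.0, 11.5]
width: 0.238
grasp_force: 30.0
```

Call:
servo_tool([
  {"dp": [-0.0165, 0, -0.002], "rot": [0, 0, 0], "hand": 255},
  {"dp": [-0.0165, 0, 0.0015], "rot": [0, 0, 0], "hand": 255},
  {"dp": [0, 0, 0], "rot": [0, 0, 0], "hand": 255},
  {"dp": [0, 0, 0], "rot": [0, 0, 0], "hand": 255},
])

```text
t: 17.73
ee_pos: [0.5598, 0.3267, 0.1287]
ee_rot: [[-0.988, -0.154, -0.002], [-0.154, 0.988, -0.003], [0.002, -0.002, -1.0]]
ft_force: [0.2, -7.7, -7.8]
width: 0.223
grasp_force: 30.0
```

```bash
python3 - <<'E'
from h import *
d=snap('side','side2'); a=d['frame'][90:200,200:360,::-1]; cv2.imwrite('pics/s2.png',cv2.resize(a,None,fx=4.5,fy=4.5,interpolation=2))
E
```

```text
(no output)
```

View pics/s2.png

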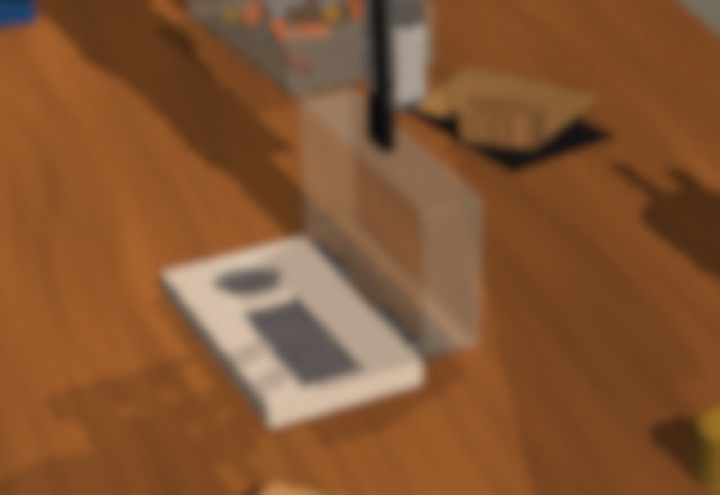

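The cover is upright in the side view, with the case base fully exposed. I push it a little further back, release it, back off and remeasure the case.

Call:
servo_tool([
  {"dp": [-0.007, 0, 0.003], "rot": [0, 0, 0], "hand": 255},
  {"dp": [-0.008, 0, 0.004], "rot": [0, 0, 0], "hand": 255},
  {"dp": [0, 0, 0], "rot": [0, 0, 0], "hand": 255},
  {"dp": [0, 0, 0], "rot": [0, 0, 0], "hand": 255},
])

```text
t: 18.12
ee_pos: [0.5761, 0.3291, 0.1236]
ee_rot: [[-0.988, -0.154, 0.002], [-0.154, 0.988, -0.002], [-0.001, -0.002, -1.0]]
ft_force: [5.0, -10.0, 3.8]
width: 0.228
grasp_force: 30.0
```

Call:
servo_tool([
  {"dp": [0, 0, 0], "rot": [0, 0, 0], "hand": 150},
  {"dp": [0, 0, 0], "rot": [0, 0, 0], "hand": 120},
  {"dp": [0, 0, 0], "rot": [0, 0, 0], "hand": 120},
  {"dp": [0, 0, 0], "rot": [0, 0, 0], "hand": 120},
  {"dp": [0, 0, 0], "rot": [0, 0, 0], "hand": 120},
])

```text
t: 18.53
ee_pos: [0.5747, 0.3313, 0.1237]
ee_rot: [[-0.988, -0.156, -0.0], [-0.156, 0.988, 0.0], [-0.0, 0.0, -1.0]]
ft_force: [0.1, -0.1, 0.7]
width: 0.521
grasp_force: 0.0
```

Call:
servo_tool([
  {"dp": [0, 0, -0.035], "rot": [0, 0, 0], "hand": 0},
  {"dp": [0, 0, -0.035], "rot": [0, 0, 0], "hand": 0},
  {"dp": [0.02, 0, -0.02], "rot": [0, 0, 0], "hand": 0},
  {"dp": [0.035, 0, 0], "rot": [0, 0, 0], "hand": 0},
  {"dp": [0.035, 0, 0], "rot": [0, 0, 0], "hand": 0},
])

```text
t: 18.95
ee_pos: [0.4858, 0.3173, 0.2147]
ee_rot: [[-0.988, -0.155, 0.002], [-0.155, 0.988, 0.002], [-0.002, 0.001, -1.0]]
ft_force: [-0.5, 0.4, 0.8]
width: 0.846
grasp_force: 0.0
```

Call:
servo_tool([
  {"dp": [0.03, 0, 0], "rot": [0, 0, 0], "hand": 0},
  {"dp": [0, 0, 0], "rot": [0, 0, 0], "hand": 0},
  {"dp": [0, 0, 0], "rot": [0, 0, 0], "hand": 0},
])

```text
t: 19.2
ee_pos: [0.4555, 0.3124, 0.2144]
ee_rot: [[-0.988, -0.157, 0.001], [-0.157, 0.988, 0.0], [-0.001, 0.0, -1.0]]
ft_force: [0.3, 0.1, 1.7]
width: 1.0
grasp_force: 0.0
```

```bash
python3 - <<'E'
from h import *
for cam in ('side','wrist','scene'):
    d=snap(cam,cam+'3'); C=cloud(d); f=d['frame'].astype(int)
    near=(np.hypot(C[...,0]-.48,C[...,1]-.314)<.13)&(d['z_map']>0)
    top=near&(C[...,2]>.008)&(C[...,2]<.024)
    n,lab,st,ce=cv2.connectedComponentsWithStats(cv2.erode(top.astype(np.uint8),np.ones((2,2))))
    i=1+np.argmax(st[1:,4]); Q=C[lab==i]; r=cv2.minAreaRect((Q[:,:2]*1000).astype(np.float32)); print(cam,st[i],np.round(r[0],1),np.round(r[1],1),round(r[2],1))
    g=f.mean(-1); felt=top&(g<120)&((f.max(-1)-f.min(-1))<40)&(C[...,2]<.016)
    n,lab,st,ce=cv2.connectedComponentsWithStats(felt.astype(np.uint8))
    for i in range(1,n):
        if st[i,4]>60:
            Q=C[lab==i]; r=cv2.minAreaRect((Q[:,:2]*1000).astype(np.float32)); print('  felt',st[i],np.round(r[0],1),np.round(r[1],1),round(r[2],1),Q[:,2].mean().round(4))
    hi=(C[...,2]>.08)&(C[...,2]<.17)&(np.hypot(C[...,0]-.58,C[...,1]-.33)<.09)
    Q=C[hi]; print('  hi',len(Q),np.percentile(Q,[2,50,98],axis=0).round(3).tolist() if len(Q) else '')
o=env.get_obs(); print(o['ee_pos'],o['ft_force'],o['joint_positions'].round(1))
E
```

```text
side [ 237  138   70   44 1577] [497.6 316.9] [140.8 184.9] 8.3
  felt [256 157  23  18 217] [481.6 288.7] [35.1 94.3] 8.5 0.0109
  hi 422 [[0.537, 0.241, 0.084], [0.561, 0.317, 0.113], [0.59, 0.414, 0.143]]
wrist [  251   158   142   107 13702] [498.7 318.5] [139.4 178.9] 8.1
  felt [259 182   6  25  75] [488.1 238.2] [32.9  5.6] 8.8 0.0099
  hi 4946 [[0.538, 0.244, 0.107], [0.561, 0.327, 0.111], [0.589, 0.412, 0.136]]
scene [ 356   82   67   62 1321] [480.9 311.5] [ 97.1 181.1] 8.2
  felt [397  91  15  10  70] [468.  373.9] [32.5 32.8] 48.6 0.0096
  felt [369 102  34  32 313] [478.5 286.2] [ 38.4 100.5] 8.2 0.0094
  hi 1132 [[0.54, 0.244, 0.09], [0.569, 0.316, 0.109], [0.591, 0.41, 0.141]]
[0.4572854  0.31230007 0.21371745] [-0.00303789  0.0636702   0.07008336] [-21.1  13.5 -23.2 105.1   5.9  62.5  52.4]
```

View pics/wrist3.png

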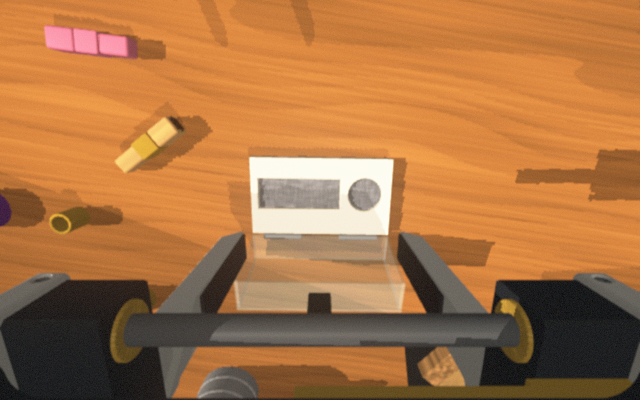

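The cover stands open by itself. In this wrist view the base corners are (250,157), (392,158), (389,235) and (252,234), the slot spans (258,178) to (340,209), and the round recess is at (365,194).

```bash
python3 - <<'E'
from h import *
d=load('wrist3')
M=np.array([(-50,-90),(-50,90),(50,90),(50,-90),(-4,57),(-4,-28)])/1000
W=np.array([pt(d,*p,.016)[:2] for p in [(250,157),(392,158),(389,235),(252,234),(365,194),(299,193.5)]])
m=M.mean(0);w=W.mean(0); U,S,V=np.linalg.svd((M-m).T@(W-w)); R=(U@V).T; t=w-R@m
print('yaw',np.degrees(np.arctan2(R[1,0],R[0,0])),'orig',t,((M@R.T+t-W)*1000).round(1).tolist())
# clamp and small tube now
s=load('scene3'); 
for n,cam in (('scene',s),('side',load('side3')),('wrist',d)):
    C=cloud(cam)
    for nm,(x,y),z0,z1,r in (('K',(.447,.093),.012,.035,.06),('S',(.56,-.0073),.029,.04,.03)):
        q=C[(np.hypot(C[...,0]-x,C[...,1]-y)<r)&(C[...,2]>z0)&(C[...,2]<z1)]
        if len(q)>20:
            b=cv2.minAreaRect((q[:,:2]*1000).astype(np.float32)); print(n,nm,len(q),np.round(b[0],1),np.round(b[1],1),round(b[2],1))
E
```

```text
yaw 8.562254472584383 orig [0.47839565 0.31513331] [[1.1, -1.3], [0.7, 1.5], [-1.3, -1.6], [-1.5, 1.1], [0.5, 0.2], [0.6, 0.1]]
scene K 370 [449.   91.1] [24.  90.4] 45.3
scene S 73 [560.4  -8.6] [25.8 27.1] 40.4
side K 366 [445.8  93.2] [25.3 90. ] 45.9
side S 63 [558.5  -7.1] [25.6 26.9] 9.4
wrist K 1596 [446.4  95.2] [24.8 90.7] 44.5
wrist S 257 [560.1  -5. ] [27.8 27.6] 12.7
```

Call:
servo_tool([
  {"dp": [-0.0052, -0.0331, 0.0094], "rot": [0, 0, 0], "hand": 0},
  {"dp": [-0.0052, -0.0331, 0.0094], "rot": [0, 0, 0], "hand": 0},
  {"dp": [-0.0052, -0.0331, 0.0094], "rot": [0, 0, 0], "hand": 0},
  {"dp": [-0.0052, -0.0331, 0.0094], "rot": [0, 0, 0], "hand": 0},
  {"dp": [-0.0052, -0.0331, 0.0094], "rot": [0, 0, 0], "hand": 0},
])

```text
t: 19.77
ee_pos: [0.5089, 0.151, 0.1659]
ee_rot: [[-0.988, -0.155, -0.0], [-0.155, 0.988, 0.0], [0.0, 0.0, -1.0]]
ft_force: [0.4, -0.6, 0.3]
width: 0.999
grasp_force: 0.0
```

Call:
servo_tool([
  {"dp": [-0.0052, -0.0331, 0.0094], "rot": [0, 0, 0], "hand": 0},
  {"dp": [-0.0052, -0.0331, 0.0094], "rot": [0, 0, 0], "hand": 0},
  {"dp": [-0.0052, -0.0331, 0.0094], "rot": [0, 0, 0], "hand": 0},
  {"dp": [-0.0052, -0.0331, 0.0094], "rot": [0, 0, 0], "hand": 0},
  {"dp": [-0.0052, -0.0331, 0.0094], "rot": [0, 0, 0], "hand": 0},
])

```text
t: 20.18
ee_pos: [0.5603, -0.0087, 0.1188]
ee_rot: [[-0.988, -0.155, -0.0], [-0.155, 0.988, -0.0], [0.0, 0.0, -1.0]]
ft_force: [1.5, 0.8, 0.3]
width: 0.997
grasp_force: 0.0
```

Call:
servo_tool([
  {"dp": [0, 0, 0], "rot": [0, 0, 0], "hand": 0},
  {"dp": [0, 0, 0], "rot": [0, 0, 0], "hand": 0},
  {"dp": [0, 0, 0], "rot": [0, 0, 0], "hand": 0},
])

```text
t: 20.43
ee_pos: [0.5596, -0.0063, 0.1193]
ee_rot: [[-0.988, -0.155, -0.001], [-0.155, 0.988, 0.001], [0.001, 0.001, -1.0]]
ft_force: [-0.7, 0.7, -0.8]
width: 1.0
grasp_force: 0.0
```

```bash
python3 - <<'E'
from h import *
d=snap('wrist','wrist4'); C=cloud(d)
q=C[(np.hypot(C[...,0]-.56,C[...,1]+.007)<.03)&(C[...,2]>.029)&(C[...,2]<.04)]
b=cv2.minAreaRect((q[:,:2]*1000).astype(np.float32)); print(len(q),np.round(b[0],1),np.round(b[1],1)); o=env.get_obs(); print(o['ee_pos'],o['ee_rot'].round(3).tolist())
E
```

```text
337 [559.8  -5.4] [26.9 27.2]
[ 0.55957852 -0.00567855  0.11958394] [[-0.988, -0.156, -0.0], [-0.156, 0.988, 0.001], [0.0, 0.001, -1.0]]
```

Call:
servo_tool([
  {"dp": [0, 0, 0.03], "rot": [0, 0, 0], "hand": 0},
  {"dp": [0, 0, 0.03], "rot": [0, 0, 0], "hand": 0},
  {"dp": [0, 0, 0.025], "rot": [0, 0, 0], "hand": 0},
  {"dp": [0, 0, 0.0166], "rot": [0, 0, 0], "hand": 0},
  {"dp": [0, 0, 0], "rot": [0, 0, 0], "hand": 255},
])

```text
t: 20.9
ee_pos: [0.5575, -0.0052, 0.0153]
ee_rot: [[-0.987, -0.158, -0.004], [-0.158, 0.987, 0.0], [0.004, 0.001, -1.0]]
ft_force: [-0.9, 0.9, -0.5]
width: 0.961
grasp_force: 0.0
```

Call:
servo_tool([
  {"dp": [0, 0, 0], "rot": [0, 0, 0], "hand": 255},
  {"dp": [0, 0, 0], "rot": [0, 0, 0], "hand": 255},
  {"dp": [0, 0, 0], "rot": [0, 0, 0], "hand": 255},
  {"dp": [0, 0, 0], "rot": [0, 0, 0], "hand": 255},
  {"dp": [0, 0, 0], "rot": [0, 0, 0], "hand": 255},
])

```text
t: 21.32
ee_pos: [0.56, -0.0066, 0.0191]
ee_rot: [[-0.988, -0.155, 0.002], [-0.155, 0.988, 0.0], [-0.002, -0.0, -1.0]]
ft_force: [-0.5, 0.6, -0.9]
width: 0.614
grasp_force: 0.0
```

Call:
servo_tool([
  {"dp": [0, 0, 0], "rot": [0, 0, 0], "hand": 255},
  {"dp": [0, 0, 0], "rot": [0, 0, 0], "hand": 255},
  {"dp": [0, 0, 0], "rot": [0, 0, 0], "hand": 255},
  {"dp": [0, 0, 0], "rot": [0, 0, 0], "hand": 255},
  {"dp": [0, 0, 0], "rot": [0, 0, 0], "hand": 255},
])

```text
t: 21.73
ee_pos: [0.5594, -0.0067, 0.0181]
ee_rot: [[-0.988, -0.156, -0.0], [-0.156, 0.988, 0.0], [0.0, 0.0, -1.0]]
ft_force: [-0.5, -0.4, 1.0]
width: 0.273
grasp_force: 30.0
```

Call:
servo_tool([
  {"dp": [0, 0, 0], "rot": [0, 0, 0], "hand": 255},
  {"dp": [0, 0, 0], "rot": [0, 0, 0], "hand": 255},
  {"dp": [0, 0, 0], "rot": [0, 0, 0], "hand": 255},
])

```text
t: 21.98
ee_pos: [0.5594, -0.0067, 0.0181]
ee_rot: [[-0.988, -0.156, -0.0], [-0.156, 0.988, 0.0], [0.0, 0.0, -1.0]]
ft_force: [-0.4, 0.1, 1.6]
width: 0.278
grasp_force: 30.0
```

Call:
servo_tool([
  {"dp": [0, 0, -0.015], "rot": [0, 0, 0], "hand": 255},
  {"dp": [0, 0, -0.025], "rot": [0, 0, 0], "hand": 255},
  {"dp": [0, 0, -0.03], "rot": [0, 0, 0], "hand": 255},
  {"dp": [0.0325, 0, -0.02], "rot": [0, 0, 0], "hand": 255},
  {"dp": [0, 0.03526, 0], "rot": [0, 0, 0], "hand": 255},
])

```text
t: 22.4
ee_pos: [0.5208, 0.0166, 0.1112]
ee_rot: [[-0.989, -0.147, 0.003], [-0.147, 0.989, -0.003], [-0.002, -0.003, -1.0]]
ft_force: [3.1, -0.6, -1.4]
width: 0.27
grasp_force: 30.0
```

Call:
servo_tool([
  {"dp": [0, 0.03526, 0], "rot": [0, 0, 0], "hand": 255},
  {"dp": [0, 0.03526, 0], "rot": [0, 0, 0], "hand": 255},
  {"dp": [0, 0.03526, 0], "rot": [0, 0, 0], "hand": 255},
  {"dp": [0, 0.03526, 0], "rot": [0, 0, 0], "hand": 255},
  {"dp": [0, 0.03526, 0], "rot": [0, 0, 0], "hand": 255},
])

```text
t: 22.82
ee_pos: [0.4938, 0.1987, 0.1082]
ee_rot: [[-0.988, -0.155, 0.0], [-0.155, 0.988, -0.0], [-0.0, -0.0, -1.0]]
ft_force: [0.5, -0.1, -0.5]
width: 0.271
grasp_force: 30.0
```

Call:
servo_tool([
  {"dp": [0, 0.03526, 0], "rot": [0, 0, 0], "hand": 255},
  {"dp": [0, 0.03526, 0], "rot": [0, 0, 0], "hand": 255},
  {"dp": [0, 0.03526, 0], "rot": [0, 0, 0], "hand": 255},
  {"dp": [0, 0.03526, 0], "rot": [0, 0, 0], "hand": 255},
  {"dp": [0, 0.03526, 0], "rot": [0, 0, 0], "hand": 255},
])

```text
t: 23.23
ee_pos: [0.4664, 0.3729, 0.108]
ee_rot: [[-0.988, -0.155, -0.0], [-0.155, 0.988, -0.0], [0.0, -0.0, -1.0]]
ft_force: [1.4, 0.2, -0.4]
width: 0.273
grasp_force: 30.0
```

Call:
servo_tool([
  {"dp": [0, 0, 0], "rot": [0, 0, 0], "hand": 255},
  {"dp": [0, 0, 0], "rot": [0, 0, 0], "hand": 255},
  {"dp": [0, 0, 0], "rot": [0, 0, 0], "hand": 255},
])

```text
t: 23.48
ee_pos: [0.4668, 0.3708, 0.1077]
ee_rot: [[-0.988, -0.156, -0.001], [-0.156, 0.988, -0.001], [0.001, -0.001, -1.0]]
ft_force: [0.1, -0.1, -0.4]
width: 0.272
grasp_force: 30.0
```

Call:
servo_tool([
  {"dp": [0, 0, 0.03], "rot": [0, 0, 0], "hand": 255},
  {"dp": [0, 0, 0.025], "rot": [0, 0, 0], "hand": 255},
  {"dp": [0, 0, 0.015], "rot": [0, 0, 0], "hand": 255},
  {"dp": [0, 0, 0.006], "rot": [0, 0, 0], "hand": 255},
  {"dp": [0, 0, 0.0025], "rot": [0, 0, 0], "hand": 255},
])

```text
t: 23.9
ee_pos: [0.4671, 0.3698, 0.0287]
ee_rot: [[-0.988, -0.154, -0.001], [-0.154, 0.988, -0.001], [0.001, -0.001, -1.0]]
ft_force: [-0.2, 0.5, -0.9]
width: 0.274
grasp_force: 30.0
```

Call:
servo_tool([
  {"dp": [0, 0, 0], "rot": [0, 0, 0], "hand": 255},
  {"dp": [0, 0, 0], "rot": [0, 0, 0], "hand": 255},
  {"dp": [0, 0, 0], "rot": [0, 0, 0], "hand": 0},
  {"dp": [0, 0, 0], "rot": [0, 0, 0], "hand": 0},
  {"dp": [0, 0, 0], "rot": [0, 0, 0], "hand": 0},
])

```text
t: 24.32
ee_pos: [0.4673, 0.3716, 0.0303]
ee_rot: [[-0.988, -0.155, 0.001], [-0.155, 0.988, 0.001], [-0.001, 0.001, -1.0]]
ft_force: [-0.3, 0.7, 0.2]
width: 0.452
grasp_force: 0.0
```

Call:
servo_tool([
  {"dp": [0, 0, 0], "rot": [0, 0, 0], "hand": 0},
  {"dp": [0, 0, 0], "rot": [0, 0, 0], "hand": 0},
  {"dp": [0, 0, 0], "rot": [0, 0, 0], "hand": 0},
  {"dp": [0, 0, 0], "rot": [0, 0, 0], "hand": 0},
  {"dp": [0, 0, 0], "rot": [0, 0, 0], "hand": 0},
])

```text
t: 24.73
ee_pos: [0.4669, 0.3714, 0.0296]
ee_rot: [[-0.988, -0.155, -0.0], [-0.155, 0.988, 0.0], [0.0, 0.0, -1.0]]
ft_force: [0.6, -0.5, -0.4]
width: 0.804
grasp_force: 0.0
```

Call:
servo_tool([
  {"dp": [0, 0, -0.03], "rot": [0, 0, 0], "hand": 0},
  {"dp": [0, 0, -0.04], "rot": [0, 0, 0], "hand": 0},
  {"dp": [0, 0, -0.04], "rot": [0, 0, 0], "hand": 0},
  {"dp": [0, 0, -0.02], "rot": [0, 0, 0], "hand": 0},
  {"dp": [0, 0, 0], "rot": [0, 0, 0], "hand": 0},
])

```text
t: 25.15
ee_pos: [0.4687, 0.3732, 0.1648]
ee_rot: [[-0.988, -0.155, 0.005], [-0.155, 0.988, 0.004], [-0.006, 0.004, -1.0]]
ft_force: [0.3, 0.0, 0.4]
width: 1.0
grasp_force: 0.0
```

```bash
python3 - <<'E'
from h import *
for cam in ('wrist','side'):
    d=snap(cam,cam+'5'); C=cloud(d)
    q=C[(np.hypot(C[...,0]-.467,C[...,1]-.371)<.035)&(C[...,2]>.038)&(C[...,2]<.06)]
    b=cv2.minAreaRect((q[:,:2]*1000).astype(np.float32)); print(cam,len(q),np.round(b[0],1),np.round(b[1],1),np.percentile(q[:,2],[5,50,95]))
o=env.get_obs(); print(o['ee_pos'],o['joint_positions'].round(1))
E
```

```text
wrist 280 [468.3 372.2] [27.2 26.9] [0.03916898 0.04287801 0.04425945]
side 48 [467.5 370.7] [26.8 25.9] [0.03823995 0.04172312 0.04534012]
[0.46727967 0.37153269 0.16029874] [-27.6  20.3 -21.3 103.1   8.5  58.1  46.7]
```

Call:
servo_tool([
  {"dp": [0.0079, -0.03395, 0], "rot": [0, 0, 0], "hand": 0},
  {"dp": [0.0079, -0.03395, 0], "rot": [0, 0, 0], "hand": 0},
  {"dp": [0.0079, -0.03395, 0], "rot": [0, 0, 0], "hand": 0},
  {"dp": [0.0079, -0.03395, 0], "rot": [0, 0, 0], "hand": 0},
  {"dp": [0.0079, -0.03395, 0], "rot": [0, 0, 0], "hand": 0},
])

```text
t: 25.67
ee_pos: [0.4532, 0.1955, 0.1581]
ee_rot: [[-0.988, -0.156, -0.002], [-0.156, 0.988, -0.001], [0.002, -0.001, -1.0]]
ft_force: [1.3, 1.3, -0.5]
width: 1.001
grasp_force: 0.0
```

Call:
servo_tool([
  {"dp": [0.0079, -0.03395, 0.013], "rot": [0, 0, 0], "hand": 0},
  {"dp": [0.0079, -0.03395, 0.013], "rot": [0, 0, 0], "hand": 0},
  {"dp": [0.0079, -0.03395, 0.013], "rot": [0, 0, 0], "hand": 0},
  {"dp": [0, 0, 0], "rot": [0, 0, 0.1175], "hand": 0},
  {"dp": [0, 0, 0], "rot": [0, 0, 0.1175], "hand": 0},
])

```text
t: 26.08
ee_pos: [0.4452, 0.0905, 0.1187]
ee_rot: [[-0.996, 0.087, -0.004], [0.087, 0.996, -0.001], [0.003, -0.002, -1.0]]
ft_force: [0.5, 0.9, 0.6]
width: 1.0
grasp_force: 0.0
```

Call:
servo_tool([
  {"dp": [0, 0, 0], "rot": [0, 0, 0.1175], "hand": 0},
  {"dp": [0, 0, 0], "rot": [0, 0, 0.1175], "hand": 0},
  {"dp": [0, 0, 0], "rot": [0, 0, 0.1175], "hand": 0},
  {"dp": [0, 0, 0], "rot": [0, 0, 0.1175], "hand": 0},
  {"dp": [0, 0, 0], "rot": [0, 0, 0.1175], "hand": 0},
])

```text
t: 26.5
ee_pos: [0.4458, 0.0929, 0.1193]
ee_rot: [[-0.782, 0.623, -0.002], [0.623, 0.782, -0.001], [0.001, -0.002, -1.0]]
ft_force: [-0.5, -0.2, -0.0]
width: 1.0
grasp_force: 0.0
```

Call:
servo_tool([
  {"dp": [0, 0, 0], "rot": [0, 0, 0.1175], "hand": 0},
  {"dp": [0, 0, 0], "rot": [0, 0, 0], "hand": 0},
  {"dp": [0, 0, 0], "rot": [0, 0, 0], "hand": 0},
  {"dp": [0, 0, 0], "rot": [0, 0, 0], "hand": 0},
])

```text
t: 26.83
ee_pos: [0.4463, 0.0932, 0.12]
ee_rot: [[-0.711, 0.703, -0.001], [0.703, 0.711, -0.0], [0.001, -0.001, -1.0]]
ft_force: [-0.0, -0.5, -0.1]
width: 0.999
grasp_force: 0.0
```

```bash
python3 - <<'E'
from h import *
d=snap('wrist','wrist6'); C=cloud(d)
q=C[(np.hypot(C[...,0]-.447,C[...,1]-.093)<.06)&(C[...,2]>.012)&(C[...,2]<.035)]
b=cv2.minAreaRect((q[:,:2]*1000).astype(np.float32)); print(len(q),np.round(b[0],1),np.round(b[1],1),round(b[2],1)); o=env.get_obs(); print(o['ee_pos'],o['ee_rot'].round(3).tolist(),o['joint_positions'].round(1))
E
```

```text
2176 [446.5  94.5] [24.  89.6] 44.8
[0.44645056 0.09317078 0.12011936] [[-0.711, 0.703, -0.001], [0.703, 0.711, -0.0], [0.0, -0.001, -1.0]] [-11.8   9.4  -8.8 122.9   1.9  47.9  23.5]
```

View pics/wrist6.png

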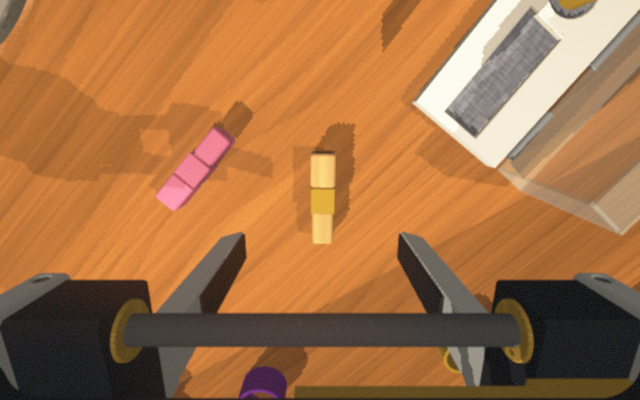

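The wooden clamp, ferrule at (323,200), is squarely between the fingers. I grasp it now.

Call:
servo_tool([
  {"dp": [0, 0.0005, 0.03], "rot": [0, 0, 0], "hand": 0},
  {"dp": [0, 0, 0.03], "rot": [0, 0, 0], "hand": 0},
  {"dp": [0, 0, 0.026], "rot": [0, 0, 0], "hand": 0},
  {"dp": [0, 0, 0.017], "rot": [0, 0, 0], "hand": 0},
  {"dp": [0, 0, 0], "rot": [0, 0, 0], "hand": 255},
])

```text
t: 27.3
ee_pos: [0.445, 0.0931, 0.0147]
ee_rot: [[-0.71, 0.704, -0.005], [0.704, 0.71, -0.001], [0.003, -0.004, -1.0]]
ft_force: [-1.5, 0.3, 0.2]
width: 0.96
grasp_force: 0.0
```

Call:
servo_tool([
  {"dp": [0, 0, 0], "rot": [0, 0, 0], "hand": 255},
  {"dp": [0, 0, 0], "rot": [0, 0, 0], "hand": 255},
  {"dp": [0, 0, 0], "rot": [0, 0, 0], "hand": 255},
  {"dp": [0, 0, 0], "rot": [0, 0, 0], "hand": 255},
  {"dp": [0, 0, 0], "rot": [0, 0, 0], "hand": 255},
])

```text
t: 27.72
ee_pos: [0.4477, 0.0937, 0.0185]
ee_rot: [[-0.708, 0.706, 0.002], [0.706, 0.708, 0.0], [-0.001, 0.001, -1.0]]
ft_force: [-0.0, 0.6, -0.4]
width: 0.608
grasp_force: 0.0
```

Call:
servo_tool([
  {"dp": [0, 0, 0], "rot": [0, 0, 0], "hand": 255},
  {"dp": [0, 0, 0], "rot": [0, 0, 0], "hand": 255},
  {"dp": [0, 0, 0], "rot": [0, 0, 0], "hand": 255},
  {"dp": [0, 0, 0], "rot": [0, 0, 0], "hand": 255},
  {"dp": [0, 0, 0], "rot": [0, 0, 0], "hand": 255},
])

```text
t: 28.13
ee_pos: [0.4471, 0.0936, 0.0176]
ee_rot: [[-0.708, 0.706, -0.0], [0.706, 0.708, 0.0], [0.0, 0.0, -1.0]]
ft_force: [0.0, -0.2, -0.4]
width: 0.254
grasp_force: 0.0
```

Call:
servo_tool([
  {"dp": [0, 0, 0], "rot": [0, 0, 0], "hand": 255},
  {"dp": [0, 0, 0], "rot": [0, 0, 0], "hand": 255},
  {"dp": [0, 0, 0], "rot": [0, 0, 0], "hand": 255},
])

```text
t: 28.38
ee_pos: [0.4471, 0.0936, 0.0176]
ee_rot: [[-0.708, 0.706, -0.0], [0.706, 0.708, 0.0], [0.0, -0.0, -1.0]]
ft_force: [-0.4, 0.1, 0.7]
width: 0.048
grasp_force: 0.0
```

The fingers closed on nothing, so I open, rise and look.

Call:
servo_tool([
  {"dp": [0, 0, 0], "rot": [0, 0, 0], "hand": 0},
  {"dp": [0, 0, 0], "rot": [0, 0, 0], "hand": 0},
  {"dp": [0, 0, 0], "rot": [0, 0, 0], "hand": 0},
  {"dp": [0, 0, 0], "rot": [0, 0, 0], "hand": 0},
  {"dp": [0, 0, 0], "rot": [0, 0, 0], "hand": 0},
])

```text
t: 28.8
ee_pos: [0.4471, 0.0936, 0.0176]
ee_rot: [[-0.708, 0.706, -0.0], [0.706, 0.708, 0.0], [0.0, -0.0, -1.0]]
ft_force: [-0.0, -0.1, 0.5]
width: 0.362
grasp_force: 0.0
```

Call:
servo_tool([
  {"dp": [0, 0, 0], "rot": [0, 0, 0], "hand": 0},
  {"dp": [0, 0, 0], "rot": [0, 0, 0], "hand": 0},
  {"dp": [0, 0, 0], "rot": [0, 0, 0], "hand": 0},
  {"dp": [0, 0, 0], "rot": [0, 0, 0], "hand": 0},
  {"dp": [0, 0, 0], "rot": [0, 0, 0], "hand": 0},
])

```text
t: 29.22
ee_pos: [0.4471, 0.0936, 0.0176]
ee_rot: [[-0.708, 0.706, -0.0], [0.706, 0.708, 0.0], [0.0, -0.0, -1.0]]
ft_force: [-0.2, -0.2, 0.4]
width: 0.715
grasp_force: 0.0
```

Call:
servo_tool([
  {"dp": [0, 0, 0], "rot": [0, 0, 0], "hand": 0},
  {"dp": [0, 0, 0], "rot": [0, 0, 0], "hand": 0},
  {"dp": [0, 0, -0.03], "rot": [0, 0, 0], "hand": 0},
  {"dp": [0, 0, -0.03], "rot": [0, 0, 0], "hand": 0},
  {"dp": [0, 0, -0.04], "rot": [0, 0, 0], "hand": 0},
])

```text
t: 29.63
ee_pos: [0.4457, 0.0933, 0.1173]
ee_rot: [[-0.708, 0.706, -0.004], [0.706, 0.708, -0.001], [0.002, -0.003, -1.0]]
ft_force: [1.0, -0.1, -0.2]
width: 0.996
grasp_force: 0.0
```

Call:
servo_tool([
  {"dp": [0, 0, -0.02], "rot": [0, 0, 0], "hand": 0},
  {"dp": [0, 0, 0], "rot": [0, 0, 0], "hand": 0},
  {"dp": [0, 0, 0], "rot": [0, 0, 0], "hand": 0},
])

```text
t: 29.88
ee_pos: [0.4478, 0.0938, 0.1387]
ee_rot: [[-0.708, 0.706, 0.003], [0.706, 0.708, 0.001], [-0.001, 0.002, -1.0]]
ft_force: [-0.7, 0.7, -0.2]
width: 1.0
grasp_force: 0.0
```

```bash
python3 - <<'E'
from h import *
for cam in ('wrist','scene','side'):
    d=snap(cam,cam+'7'); C=cloud(d)
    q=C[(np.hypot(C[...,0]-.447,C[...,1]-.093)<.08)&(C[...,2]>.008)&(C[...,2]<.045)]
    if len(q)>30:
        b=cv2.minAreaRect((q[:,:2]*1000).astype(np.float32)); print(cam,len(q),np.round(b[0],1),np.round(b[1],1),round(b[2],1),np.percentile(q[:,2],[50,95]))
o=env.get_obs(); print(o['ee_pos'],o['width'])
E
```

```text
wrist 1957 [446.3  94.7] [23.7 89.5] 44.4 [0.02466187 0.0262911 ]
scene 379 [449.   91.2] [24.1 90.1] 45.3 [0.02323167 0.02611874]
side 410 [445.8  93.3] [25.7 89.9] 46.7 [0.0235387  0.02722767]
[0.44646563 0.09338238 0.1366174 ] 0.9977649373156396
```

View pics/wrist7.png

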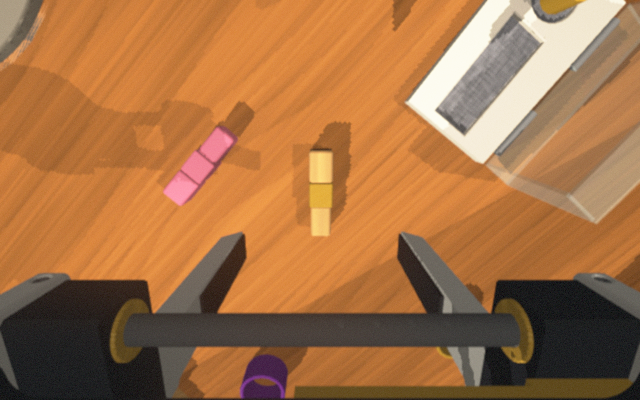

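The clamp hasn't moved at all, still at (321,195), so the pads must pass above it. I'll check the real fingertip height from the depth maps I've already saved.

```bash
python3 - <<'E'
from h import *
def tips(name,tcp,yax):
    d=load(name); C=cloud(d); r=C-np.array(tcp); y=r[...,:2]@np.array(yax); x=r[...,:2]@np.array([-yax[1],yax[0]])
    k=(abs(y)<.075)&(abs(x)<.03)&(C[...,2]>.047)&(C[...,2]<tcp[2]+.06)&(d['z_map']>0)
    for s in (-1,1):
        q=k&(y*s>0)
        print(name,s,q.sum(), end=' ')
        if q.sum()>5:
            z=r[...,2][q]; i=np.argsort(z)[:max(5,len(z)//20)]
            print('low z rel TCP',np.percentile(z,[1,5,20]).round(4),'y',np.percentile(y[q],[2,50,98]).round(4),'x',np.percentile(x[q],[2,98]).round(4))
        else: print()
tips('scene1',(.4542,-.0849,.100),(1,0))
for n in ('scene7','side7'): tips(n,(.4468,.0935,.1375),(.706,.708))
E
```

```text
scene1 -1 155 low z rel TCP [0.0124 0.0147 0.0217] y [-0.0225 -0.0125 -0.0105] x [-0.011   0.0065]
scene1 1 139 low z rel TCP [0.0168 0.0217 0.0275] y [0.015  0.0242 0.026 ] x [-0.0112  0.0044]
scene7 -1 108 low z rel TCP [0.0136 0.0183 0.0252] y [-0.0587 -0.0526 -0.0472] x [-0.0131 -0.0075]
scene7 1 136 low z rel TCP [0.0117 0.0149 0.0249] y [0.0469 0.0514 0.0588] x [-0.0128  0.0052]
side7 -1 183 low z rel TCP [0.0153 0.02   0.0276] y [-0.0607 -0.0586 -0.049 ] x [-0.0097  0.0096]
side7 1 173 low z rel TCP [0.0145 0.0158 0.0235] y [0.0448 0.0478 0.0575] x [-0.0097  0.0096]
```

The depth maps show the real fingertips about 12 mm above the reported TCP height rather than 8 mm below it. That explains the pass over the clamp. I go about 19 mm lower, watching the force.

Call:
servo_tool([
  {"dp": [0, 0, 0.035], "rot": [0, 0, 0], "hand": 0},
  {"dp": [0, 0, 0.035], "rot": [0, 0, 0], "hand": 0},
  {"dp": [0, 0, 0.03], "rot": [0, 0, 0], "hand": 0},
  {"dp": [0, 0, 0.02], "rot": [0, 0, 0], "hand": 0},
  {"dp": [0, 0, 0], "rot": [0, 0, 0], "hand": 0},
])

```text
t: 30.45
ee_pos: [0.4438, 0.0928, 0.0133]
ee_rot: [[-0.709, 0.706, -0.007], [0.706, 0.709, -0.002], [0.004, -0.007, -1.0]]
ft_force: [-1.4, -1.1, 0.2]
width: 1.001
grasp_force: 0.0
```

Call:
servo_tool([
  {"dp": [0, 0, 0.008], "rot": [0, 0, 0], "hand": 0},
  {"dp": [0, 0, 0.006], "rot": [0, 0, 0], "hand": 0},
  {"dp": [0, 0, 0.004], "rot": [0, 0, 0], "hand": 0},
  {"dp": [0, 0, 0], "rot": [0, 0, 0], "hand": 0},
  {"dp": [0, 0, 0], "rot": [0, 0, 0], "hand": 0},
])

```text
t: 30.87
ee_pos: [0.4474, 0.0937, 0.0001]
ee_rot: [[-0.708, 0.706, 0.001], [0.706, 0.708, 0.0], [-0.0, 0.001, -1.0]]
ft_force: [0.6, 0.0, 0.1]
width: 0.999
grasp_force: 0.0
```

```bash
python3 - <<'E'
from h import *
o=env.get_obs(); t=o['ee_pos']; ya=o['ee_rot'][:2,1]; print(t,o['ft_force'])
for n in ('side','scene'):
    d=snap(n,n+'8'); C=cloud(d); r=C-t; y=r[...,:2]@ya; x=r[...,:2]@np.array([-ya[1],ya[0]])
    for s in (-1,1):
        q=(y*s>.04)&(y*s<.066)&(abs(x)<.012)&(C[...,2]>.004)&(C[...,2]<.06)
        print(n,s,q.sum(),np.percentile(C[...,2][q],[1,5,20]).round(4) if q.sum()>5 else '')
E
```

```text
[4.47438415e-01 9.37083501e-02 6.07023949e-05] [0.56750264 0.03342771 0.07623576]
side -1 130 [0.0207 0.0238 0.0293]
side 1 132 [0.0158 0.0173 0.0258]
scene -1 64 [0.0121 0.0172 0.0251]
scene 1 75 [0.0122 0.0171 0.0267]
```

Call:
servo_tool([
  {"dp": [0, 0, 0.001], "rot": [0, 0, 0], "hand": 255},
  {"dp": [0, 0, 0], "rot": [0, 0, 0], "hand": 255},
  {"dp": [0, 0, 0], "rot": [0, 0, 0], "hand": 255},
  {"dp": [0, 0, 0], "rot": [0, 0, 0], "hand": 255},
  {"dp": [0, 0, 0], "rot": [0, 0, 0], "hand": 255},
])

```text
t: 31.38
ee_pos: [0.4471, 0.0936, -0.0014]
ee_rot: [[-0.708, 0.706, 0.0], [0.706, 0.708, 0.0], [0.0, 0.0, -1.0]]
ft_force: [0.4, -0.2, -0.6]
width: 0.681
grasp_force: 0.0
```

Call:
servo_tool([
  {"dp": [0, 0, 0], "rot": [0, 0, 0], "hand": 255},
  {"dp": [0, 0, 0], "rot": [0, 0, 0], "hand": 255},
  {"dp": [0, 0, 0], "rot": [0, 0, 0], "hand": 255},
  {"dp": [0, 0, 0], "rot": [0, 0, 0], "hand": 255},
  {"dp": [0, 0, 0], "rot": [0, 0, 0], "hand": 255},
])

```text
t: 31.8
ee_pos: [0.4471, 0.0936, -0.0014]
ee_rot: [[-0.708, 0.706, -0.0], [0.706, 0.708, 0.0], [0.0, -0.0, -1.0]]
ft_force: [-0.0, -0.2, -0.7]
width: 0.326
grasp_force: 0.0
```

Call:
servo_tool([
  {"dp": [0, 0, 0], "rot": [0, 0, 0], "hand": 255},
  {"dp": [0, 0, 0], "rot": [0, 0, 0], "hand": 255},
  {"dp": [0, 0, 0], "rot": [0, 0, 0], "hand": 255},
])

```text
t: 32.05
ee_pos: [0.4471, 0.0936, -0.0014]
ee_rot: [[-0.708, 0.706, -0.0], [0.706, 0.708, 0.0], [0.0, 0.0, -1.0]]
ft_force: [0.4, 0.1, -0.9]
width: 0.25
grasp_force: 30.0
```

Gripped at 30 N. I lift, turn to the case direction and carry it over the slot.

Call:
servo_tool([
  {"dp": [0, 0, -0.015], "rot": [0, 0, 0], "hand": 255},
  {"dp": [0, 0, -0.025], "rot": [0, 0, 0], "hand": 255},
  {"dp": [0, 0, -0.03], "rot": [0, 0, 0], "hand": 255},
  {"dp": [0, 0, -0.015], "rot": [0, 0, 0.107], "hand": 255},
  {"dp": [0, 0, 0], "rot": [0, 0, 0.107], "hand": 255},
])

```text
t: 32.47
ee_pos: [0.4489, 0.0941, 0.0867]
ee_rot: [[-0.538, 0.843, 0.004], [0.843, 0.538, 0.002], [-0.001, 0.004, -1.0]]
ft_force: [1.7, -0.5, -0.7]
width: 0.257
grasp_force: 30.0
```

Call:
servo_tool([
  {"dp": [0, 0, 0], "rot": [0, 0, 0.107], "hand": 255},
  {"dp": [0, 0, 0], "rot": [0, 0, 0.107], "hand": 255},
  {"dp": [0, 0, 0], "rot": [0, 0, 0.107], "hand": 255},
  {"dp": [0, 0, 0], "rot": [0, 0, 0.107], "hand": 255},
  {"dp": [0, 0, 0], "rot": [0, 0, 0], "hand": 255},
])

```text
t: 32.88
ee_pos: [0.447, 0.0936, 0.0836]
ee_rot: [[-0.139, 0.99, -0.0], [0.99, 0.139, -0.0], [-0.0, -0.0, -1.0]]
ft_force: [-0.4, 0.5, -0.8]
width: 0.254
grasp_force: 30.0
```

Call:
servo_tool([
  {"dp": [0.031, 0, 0], "rot": [0, 0, 0], "hand": 255},
  {"dp": [0.0312, 0, 0], "rot": [0, 0, 0], "hand": 255},
  {"dp": [0.0312, 0, 0], "rot": [0, 0, 0], "hand": 255},
  {"dp": [0.0312, 0.019, 0], "rot": [0, 0, 0], "hand": 255},
  {"dp": [0.0312, 0.019, 0], "rot": [0, 0, 0], "hand": 255},
])

```text
t: 33.3
ee_pos: [0.4618, 0.2548, 0.0838]
ee_rot: [[-0.149, 0.989, -0.0], [0.989, 0.149, 0.0], [0.0, -0.0, -1.0]]
ft_force: [1.2, -0.5, -0.5]
width: 0.251
grasp_force: 30.0
```

Call:
servo_tool([
  {"dp": [0.0312, 0.019, 0], "rot": [0, 0, 0], "hand": 255},
  {"dp": [0, 0, 0], "rot": [0, 0, 0], "hand": 255},
  {"dp": [0, 0, 0], "rot": [0, 0, 0], "hand": 255},
  {"dp": [0, 0, 0], "rot": [0, 0, 0], "hand": 255},
])

```text
t: 33.63
ee_pos: [0.4761, 0.2863, 0.0831]
ee_rot: [[-0.147, 0.989, -0.001], [0.989, 0.147, -0.001], [-0.001, -0.001, -1.0]]
ft_force: [0.4, 0.8, -1.0]
width: 0.253
grasp_force: 30.0
```

```bash
python3 - <<'E'
from h import *
o=env.get_obs(); print(o['ee_pos'],o['ee_rot'].round(3).tolist(),o['joint_positions'].round(1),o['ft_force'].round(1))
for n in ('scene','side'):
    d=snap(n,n+'9'); C=cloud(d)
    # case frame
    c,s=np.cos(np.radians(8.3)),np.sin(np.radians(8.3)); X=(C[...,0]-.479)*c+(C[...,1]-.3155)*s; Y=-(C[...,0]-.479)*s+(C[...,1]-.3155)*c; Z=C[...,2]
    g=d['frame'].max(-1)
    q=(abs(Y)<.02)&(X>.06)&(X<.13)&(Z>.09)&(Z<.16); print(n,'tab',q.sum(),np.percentile(X[q],[2,50,98]).round(4),np.percentile(Z[q],[2,50,98]).round(4))
    for a in np.arange(.105,.150,.008):
        k=q&(abs(Z-a)<.004)&(g<60)
        if k.sum()>2: print('  z',a.round(3),np.percentile(X[k],[5,50,95]).round(3),np.percentile(Y[k],[5,95]).round(3))
    hh=(abs(Y)<.09)&(X>-.11)&(X<.13)&(Z>.15)&(Z<.35)
    for a in np.arange(.16,.3,.02):
        k=hh&(abs(Z-a)<.01)
        if k.sum()>5: print('  body z',a.round(3),np.percentile(X[k],[1,99]).round(3),k.sum())
E
```

```text
[0.47606265 0.28634258 0.08309898] [[-0.147, 0.989, -0.001], [0.989, 0.147, -0.001], [-0.001, -0.001, -1.0]] [-31.8  20.8  -7.2 112.7   3.5  46.7 -32.4] [ 0.4  0.8 -1. ]
scene tab 298 [0.0689 0.0898 0.1052] [0.0973 0.111  0.1423]
  z 0.113 [0.083 0.086 0.088] [-0.015 -0.013]
  z 0.121 [0.083 0.089 0.091] [-0.016 -0.005]
  z 0.129 [0.085 0.089 0.092] [-0.016 -0.003]
  z 0.137 [0.086 0.091 0.094] [-0.015  0.005]
  z 0.145 [0.087 0.089 0.093] [-0.015  0.006]
  body z 0.16 [-0.03   0.019] 133
  body z 0.18 [-0.029  0.028] 64
  body z 0.2 [-0.083  0.075] 474
  body z 0.22 [-0.089  0.082] 706
  body z 0.24 [-0.092  0.082] 1351
  body z 0.26 [-0.046  0.011] 168
  body z 0.28 [-0.045  0.031] 326
side tab 139 [0.0666 0.0825 0.1039] [0.1079 0.1173 0.1438]
  z 0.121 [0.079 0.08  0.087] [-0.014 -0.003]
  z 0.129 [0.08  0.082 0.089] [-0.013  0.003]
  z 0.137 [0.081 0.084 0.089] [-0.013  0.004]
  z 0.145 [0.082 0.084 0.086] [-0.013 -0.001]
  body z 0.16 [-0.032  0.016] 102
  body z 0.18 [-0.034  0.018] 93
  body z 0.2 [-0.088  0.069] 319
  body z 0.22 [-0.095  0.074] 460
  body z 0.24 [-0.096  0.078] 743
  body z 0.26 [-0.048  0.009] 228
  body z 0.28 [-0.048  0.02 ] 241
```

The gripper body, about 110 mm above the TCP, would just meet the cover's tab at the final depth. So at a safe height I'll first nudge the tab back about 8 mm with the side of the body, then lower the clamp.

Call:
servo_tool([
  {"dp": [0, -0.013, 0.005], "rot": [0, 0, 0], "hand": 255},
  {"dp": [0, 0, 0.025], "rot": [0, 0, 0], "hand": 255},
  {"dp": [0, 0, 0.026], "rot": [0, 0, 0], "hand": 255},
  {"dp": [0, 0, 0], "rot": [0, 0, 0], "hand": 255},
  {"dp": [0, 0, 0], "rot": [0, 0, 0], "hand": 255},
])

```text
t: 34.15
ee_pos: [0.463, 0.2838, 0.0273]
ee_rot: [[-0.144, 0.99, -0.002], [0.99, 0.144, -0.002], [-0.001, -0.002, -1.0]]
ft_force: [0.1, 0.7, -0.6]
width: 0.251
grasp_force: 30.0
```

Call:
servo_tool([
  {"dp": [0, 0.006, 0], "rot": [0, 0, 0], "hand": 255},
  {"dp": [0, 0.005, 0], "rot": [0, 0, 0], "hand": 255},
  {"dp": [0, 0.004, 0], "rot": [0, 0, 0], "hand": 255},
  {"dp": [0, 0, 0], "rot": [0, 0, 0], "hand": 255},
])

```text
t: 34.48
ee_pos: [0.4802, 0.2875, 0.0286]
ee_rot: [[-0.144, 0.99, 0.002], [0.99, 0.144, 0.001], [0.001, 0.002, -1.0]]
ft_force: [0.2, 0.7, -0.5]
width: 0.251
grasp_force: 30.0
```

Call:
servo_tool([
  {"dp": [0, 0.004, 0], "rot": [0, 0, 0], "hand": 255},
  {"dp": [0, 0.004, 0], "rot": [0, 0, 0], "hand": 255},
  {"dp": [0, 0, 0], "rot": [0, 0, 0], "hand": 255},
  {"dp": [0, 0, 0], "rot": [0, 0, 0], "hand": 255},
])

```text
t: 34.82
ee_pos: [0.4865, 0.2884, 0.0276]
ee_rot: [[-0.144, 0.99, -0.0], [0.99, 0.144, 0.0], [0.0, -0.0, -1.0]]
ft_force: [-0.2, -0.6, -0.8]
width: 0.253
grasp_force: 30.0
```

Call:
servo_tool([
  {"dp": [0, -0.005, 0], "rot": [0, 0, 0], "hand": 255},
  {"dp": [0, -0.004, 0], "rot": [0, 0, 0], "hand": 255},
  {"dp": [0, 0, 0], "rot": [0, 0, 0], "hand": 255},
  {"dp": [0, 0, 0.006], "rot": [0, 0, 0], "hand": 255},
  {"dp": [0, 0, 0], "rot": [0, 0, 0], "hand": 255},
])

```text
t: 35.23
ee_pos: [0.4771, 0.2869, 0.0208]
ee_rot: [[-0.145, 0.989, -0.001], [0.989, 0.145, -0.0], [-0.0, -0.001, -1.0]]
ft_force: [-1.2, -0.7, -1.1]
width: 0.247
grasp_force: 30.0
```

Call:
servo_tool([
  {"dp": [0, 0, 0.006], "rot": [0, 0, 0], "hand": 255},
  {"dp": [0, 0, 0.0035], "rot": [0, 0, 0], "hand": 255},
  {"dp": [0, 0, 0.002], "rot": [0, 0, 0], "hand": 255},
  {"dp": [0, 0, 0], "rot": [0, 0, 0], "hand": 255},
  {"dp": [0, 0, 0], "rot": [0, 0, 0], "hand": 255},
])

```text
t: 35.65
ee_pos: [0.4774, 0.287, 0.0099]
ee_rot: [[-0.144, 0.99, -0.0], [0.99, 0.144, -0.0], [-0.0, -0.0, -1.0]]
ft_force: [-0.9, -0.1, 0.1]
width: 0.253
grasp_force: 30.0
```

Call:
servo_tool([
  {"dp": [0, 0, 0], "rot": [0, 0, 0], "hand": 110},
  {"dp": [0, 0, 0], "rot": [0, 0, 0], "hand": 110},
  {"dp": [0, 0, 0], "rot": [0, 0, 0], "hand": 110},
  {"dp": [0, 0, 0], "rot": [0, 0, 0], "hand": 110},
  {"dp": [0, 0, 0], "rot": [0, 0, 0], "hand": 110},
])

```text
t: 36.07
ee_pos: [0.4776, 0.2871, 0.0102]
ee_rot: [[-0.144, 0.99, 0.0], [0.99, 0.144, 0.0], [0.0, 0.0, -1.0]]
ft_force: [0.3, -0.6, -1.3]
width: 0.559
grasp_force: 0.0
```

Call:
servo_tool([
  {"dp": [0, 0, 0], "rot": [0, 0, 0], "hand": 110},
  {"dp": [0, 0, -0.02], "rot": [0, 0, 0], "hand": 110},
  {"dp": [0, 0, -0.035], "rot": [0, 0, 0], "hand": 110},
  {"dp": [0, 0, -0.04], "rot": [0, 0, 0], "hand": 110},
  {"dp": [0, 0, -0.04], "rot": [0, 0, 0], "hand": 110},
])

```text
t: 36.48
ee_pos: [0.4769, 0.2867, 0.1464]
ee_rot: [[-0.145, 0.989, -0.001], [0.989, 0.145, -0.001], [-0.0, -0.001, -1.0]]
ft_force: [2.1, 0.9, -1.2]
width: 0.57
grasp_force: 0.0
```

Call:
servo_tool([
  {"dp": [0, -0.03, -0.02], "rot": [0, 0, 0], "hand": 0},
  {"dp": [0, -0.03, 0], "rot": [0, 0, 0], "hand": 0},
  {"dp": [0, 0, 0], "rot": [0, 0, 0], "hand": 0},
  {"dp": [0, 0, 0], "rot": [0, 0, 0], "hand": 0},
  {"dp": [0, 0, 0], "rot": [0, 0, 0], "hand": 0},
])

```text
t: 36.9
ee_pos: [0.4185, 0.2784, 0.1653]
ee_rot: [[-0.145, 0.99, 0.001], [0.99, 0.145, 0.0], [0.0, 0.001, -1.0]]
ft_force: [0.2, 0.5, -0.6]
width: 0.884
grasp_force: 0.0
```

```bash
cat >> h.py <<'E'
def tocase(C):
    c,s=np.cos(np.radians(8.3)),np.sin(np.radians(8.3)); return (C[...,0]-.479)*c+(C[...,1]-.3155)*s, -(C[...,0]-.479)*s+(C[...,1]-.3155)*c, C[...,2]
E
python3 - <<'E'
from h import *
o=env.get_obs(); print(o['ee_pos'],o['joint_positions'].round(1))
for n in ('wrist','scene','side'):
    d=snap(n,n+'10'); C=cloud(d); X,Y,Z=tocase(C); g=d['frame'].max(-1)
    for nm,y0,y1,z0,z1 in (('clamp',-.085,.03,.024,.06),('tube',.035,.08,.036,.06)):
        q=(abs(X)<.03)&(Y>y0)&(Y<y1)&(Z>z0)&(Z<z1)
        if q.sum()>20:
            b=cv2.minAreaRect((np.stack([X[q],Y[q]],-1)*1000).astype(np.float32)); print(n,nm,q.sum(),np.round(b[0],1),np.round(b[1],1),round(b[2],1),np.percentile(Z[q],[5,50,95]).round(4))
    k=(abs(Y)<.02)&(X>.06)&(X<.15)&(Z>.118)&(Z<.16)&(g<60)
    if k.sum()>4: print(n,'tab',k.sum(),np.percentile(X[k],[5,50,95]).round(4),np.percentile(Y[k],[5,50,95]).round(4),np.percentile(Z[k],[5,95]).round(4))
E
```

```text
[0.41845693 0.27839994 0.16528703] [-33.1  10.3  -8.8 115.    1.9  54.8 -34.6]
wrist clamp 1844 [ -5.5 -27. ] [90.6 24.2] 89.4 [0.0301 0.0345 0.0362]
wrist tube 348 [-2.6 56.9] [27.3 27.1] 47.3 [0.0382 0.0429 0.0442]
wrist tab 1132 [0.0815 0.0845 0.0917] [-0.0102  0.0001  0.0102] [0.1197 0.1428]
scene clamp 329 [ -5.3 -31.3] [92.2 26. ] 87.7 [0.0265 0.0328 0.0359]
scene tube 66 [-1.  53.6] [27.5 26.3] 52.0 [0.0365 0.0407 0.0434]
scene tab 68 [0.0866 0.0911 0.095 ] [-0.0157 -0.0131  0.0054] [0.1204 0.142 ]
side clamp 194 [ -6.2 -28.2] [24.5 91.8] 1.3 [0.0254 0.0347 0.0374]
side tube 55 [-3.6 56.6] [25.4 28. ] 3.3 [0.037  0.0419 0.0458]
side tab 49 [0.0803 0.0847 0.0905] [-0.014  -0.0103  0.0025] [0.1191 0.1419]
```

Both case parts are seated: the clamp's top is at 36 mm and the tube's at 44 mm. Next I turn the gripper 90° to pinch the tab and close the cover.

Call:
servo_tool([
  {"dp": [0, 0, -0.025], "rot": [0, 0, -0.1208], "hand": 0},
  {"dp": [0, 0, -0.025], "rot": [0, 0, -0.1208], "hand": 0},
  {"dp": [0, 0, 0], "rot": [0, 0, -0.1208], "hand": 0},
  {"dp": [0, 0, 0], "rot": [0, 0, -0.1208], "hand": 0},
  {"dp": [0, 0, 0], "rot": [0, 0, -0.1208], "hand": 0},
])

```text
t: 37.47
ee_pos: [0.4187, 0.2784, 0.2151]
ee_rot: [[-0.685, 0.729, -0.0], [0.729, 0.685, 0.0], [0.0, 0.0, -1.0]]
ft_force: [-0.6, -0.2, -0.5]
width: 1.001
grasp_force: 0.0
```

Call:
servo_tool([
  {"dp": [0, 0, 0], "rot": [0, 0, -0.1208], "hand": 0},
  {"dp": [0, 0, 0], "rot": [0, 0, -0.1208], "hand": 0},
  {"dp": [0, 0, 0], "rot": [0, 0, -0.1208], "hand": 0},
  {"dp": [0, 0, 0], "rot": [0, 0, -0.1208], "hand": 0},
  {"dp": [0, 0, 0], "rot": [0, 0, -0.1208], "hand": 0},
])

```text
t: 37.88
ee_pos: [0.4185, 0.2783, 0.2146]
ee_rot: [[-0.978, 0.211, -0.001], [0.211, 0.978, -0.0], [0.001, -0.0, -1.0]]
ft_force: [0.2, 0.2, -0.3]
width: 1.004
grasp_force: 0.0
```

Call:
servo_tool([
  {"dp": [0, 0, 0], "rot": [0, 0, -0.1208], "hand": 0},
  {"dp": [0, 0, 0], "rot": [0, 0, -0.1208], "hand": 0},
  {"dp": [0, 0, 0], "rot": [0, 0, -0.1208], "hand": 0},
  {"dp": [0, 0, 0], "rot": [0, 0, 0], "hand": 0},
  {"dp": [0, 0, 0], "rot": [0, 0, 0], "hand": 0},
])

```text
t: 38.3
ee_pos: [0.4184, 0.2783, 0.2147]
ee_rot: [[-0.99, -0.14, -0.001], [-0.14, 0.99, -0.0], [0.001, -0.0, -1.0]]
ft_force: [0.0, 0.5, 0.0]
width: 0.998
grasp_force: 0.0
```

Call:
servo_tool([
  {"dp": [-0.0305, 0.0056, 0], "rot": [0, 0, 0], "hand": 0},
  {"dp": [-0.0305, 0.0056, 0], "rot": [0, 0, 0], "hand": 0},
  {"dp": [-0.0305, 0.0056, 0], "rot": [0, 0, 0], "hand": 0},
  {"dp": [-0.0305, 0.0056, 0], "rot": [0, 0, 0], "hand": 0},
  {"dp": [-0.0305, 0.0056, 0], "rot": [0, 0, 0], "hand": 0},
])

```text
t: 38.72
ee_pos: [0.5666, 0.3283, 0.2146]
ee_rot: [[-0.99, -0.139, -0.0], [-0.139, 0.99, -0.0], [0.0, -0.0, -1.0]]
ft_force: [-0.5, 0.2, -0.3]
width: 0.998
grasp_force: 0.0
```

Call:
servo_tool([
  {"dp": [0, 0, 0], "rot": [0, 0, 0], "hand": 0},
  {"dp": [0, 0, 0], "rot": [0, 0, 0], "hand": 0},
  {"dp": [0, 0, 0], "rot": [0, 0, 0], "hand": 0},
])

```text
t: 38.97
ee_pos: [0.5645, 0.328, 0.2144]
ee_rot: [[-0.99, -0.141, -0.001], [-0.141, 0.99, -0.0], [0.001, -0.0, -1.0]]
ft_force: [-0.3, -0.0, -0.4]
width: 1.001
grasp_force: 0.0
```

```bash
python3 - <<'E'
from h import *
o=env.get_obs(); print(o['ee_pos'],o['ee_rot'].round(3).tolist(),'case',np.round(tocase(o['ee_pos']),4))
for n in ('wrist','scene','side'):
    d=snap(n,n+'11'); C=cloud(d); X,Y,Z=tocase(C); g=d['frame'].max(-1)
    k=(abs(Y)<.02)&(X>.06)&(X<.15)&(Z>.118)&(Z<.16)&(g<60)
    if k.sum()>4: print(n,'tab',k.sum(),np.percentile(X[k],[5,50,95]).round(4),np.percentile(Y[k],[5,50,95]).round(4),np.percentile(Z[k],[5,95]).round(4))
E
```

```text
[0.56450723 0.32796775 0.21444161] [[-0.99, -0.141, -0.001], [-0.141, 0.99, -0.0], [0.001, -0.0, -1.0]] case [ 0.0864 -0.      0.2144]
wrist tab 8 [0.0824 0.0838 0.0854] [-0.0089  0.0019  0.0077] [0.1215 0.1395]
scene tab 70 [0.0863 0.0911 0.0952] [-0.0156 -0.0126  0.0052] [0.1191 0.1419]
side tab 47 [0.081  0.0843 0.09  ] [-0.015  -0.0093  0.0001] [0.1204 0.1431]
```

Call:
servo_tool([
  {"dp": [0, 0, 0.03], "rot": [0, 0, 0], "hand": 0},
  {"dp": [0, 0, 0.03], "rot": [0, 0, 0], "hand": 0},
  {"dp": [0, 0, 0.025], "rot": [0, 0, 0], "hand": 0},
  {"dp": [0, 0, 0.013], "rot": [0, 0, 0], "hand": 0},
  {"dp": [0, 0, 0.007], "rot": [0, 0, 0], "hand": 0},
])

```text
t: 39.53
ee_pos: [0.564, 0.3275, 0.1087]
ee_rot: [[-0.99, -0.144, -0.002], [-0.144, 0.99, -0.001], [0.002, -0.001, -1.0]]
ft_force: [-0.4, 0.4, 0.9]
width: 0.999
grasp_force: 0.0
```

Call:
servo_tool([
  {"dp": [0, 0, 0], "rot": [0, 0, 0], "hand": 255},
  {"dp": [0, 0, 0], "rot": [0, 0, 0], "hand": 255},
  {"dp": [0, 0, 0], "rot": [0, 0, 0], "hand": 255},
  {"dp": [0, 0, 0], "rot": [0, 0, 0], "hand": 255},
  {"dp": [0, 0, 0], "rot": [0, 0, 0], "hand": 255},
])

```text
t: 39.95
ee_pos: [0.5655, 0.3284, 0.1112]
ee_rot: [[-0.99, -0.144, 0.001], [-0.144, 0.99, 0.001], [-0.001, 0.001, -1.0]]
ft_force: [0.1, 0.0, -0.4]
width: 0.682
grasp_force: 0.0
```

Call:
servo_tool([
  {"dp": [0, 0, 0], "rot": [0, 0, 0], "hand": 255},
  {"dp": [0, 0, 0], "rot": [0, 0, 0], "hand": 255},
  {"dp": [0, 0, 0], "rot": [0, 0, 0], "hand": 255},
  {"dp": [0, 0, 0], "rot": [0, 0, 0], "hand": 255},
  {"dp": [0, 0, 0], "rot": [0, 0, 0], "hand": 255},
])

```text
t: 40.37
ee_pos: [0.565, 0.328, 0.1101]
ee_rot: [[-0.99, -0.144, -0.0], [-0.144, 0.99, -0.0], [0.0, 0.0, -1.0]]
ft_force: [-0.1, 0.0, 0.1]
width: 0.326
grasp_force: 0.0
```

Call:
servo_tool([
  {"dp": [0, 0, 0], "rot": [0, 0, 0], "hand": 255},
  {"dp": [0, 0, 0], "rot": [0, 0, 0], "hand": 255},
  {"dp": [0, 0, 0], "rot": [0, 0, 0], "hand": 255},
])

```text
t: 40.62
ee_pos: [0.5652, 0.3272, 0.11]
ee_rot: [[-0.99, -0.143, -0.0], [-0.143, 0.99, -0.001], [0.0, -0.001, -1.0]]
ft_force: [1.2, -5.6, 1.9]
width: 0.254
grasp_force: 30.0
```

Call:
servo_tool([
  {"dp": [0.0162, 0, -0.004], "rot": [0, 0, 0], "hand": 255},
  {"dp": [0.0166, 0, -0.0017], "rot": [0, 0, 0], "hand": 255},
  {"dp": [0, 0, 0], "rot": [0, 0, 0], "hand": 255},
  {"dp": [0, 0, 0], "rot": [0, 0, 0], "hand": 255},
])

```text
t: 40.95
ee_pos: [0.5321, 0.3224, 0.116]
ee_rot: [[-0.99, -0.144, 0.0], [-0.144, 0.99, -0.001], [0.0, -0.001, -1.0]]
ft_force: [0.3, -5.9, 2.6]
width: 0.251
grasp_force: 30.0
```

Call:
servo_tool([
  {"dp": [0.0166, 0, 0.0006], "rot": [0, 0, 0], "hand": 255},
  {"dp": [0.0164, 0, 0.0029], "rot": [0, 0, 0], "hand": 255},
  {"dp": [0, 0, 0], "rot": [0, 0, 0], "hand": 255},
  {"dp": [0, 0, 0], "rot": [0, 0, 0], "hand": 255},
])

```text
t: 41.28
ee_pos: [0.4996, 0.3178, 0.1129]
ee_rot: [[-0.99, -0.144, 0.0], [-0.144, 0.99, -0.001], [-0.0, -0.001, -1.0]]
ft_force: [-1.1, -7.7, 9.0]
width: 0.246
grasp_force: 30.0
```

Call:
servo_tool([
  {"dp": [0.0158, 0, 0.0035], "rot": [0, 0, 0], "hand": 255},
  {"dp": [0.015, 0, 0.0068], "rot": [0, 0, 0], "hand": 255},
  {"dp": [0, 0, 0], "rot": [0, 0, 0], "hand": 255},
  {"dp": [0, 0, 0], "rot": [0, 0, 0], "hand": 255},
])

```text
t: 41.62
ee_pos: [0.4684, 0.3134, 0.102]
ee_rot: [[-0.99, -0.144, -0.001], [-0.144, 0.99, -0.001], [0.001, -0.001, -1.0]]
ft_force: [-3.5, -6.9, 9.1]
width: 0.242
grasp_force: 30.0
```

Call:
servo_tool([
  {"dp": [0.0142, 0, 0.0092], "rot": [0, 0, 0], "hand": 255},
  {"dp": [0.0126, 0, 0.011], "rot": [0, 0, 0], "hand": 255},
  {"dp": [0, 0, 0], "rot": [0, 0, 0], "hand": 255},
  {"dp": [0, 0, 0], "rot": [0, 0, 0], "hand": 255},
])

```text
t: 41.95
ee_pos: [0.4417, 0.3095, 0.0815]
ee_rot: [[-0.989, -0.145, -0.002], [-0.145, 0.989, -0.002], [0.002, -0.001, -1.0]]
ft_force: [-5.9, -6.8, 7.8]
width: 0.246
grasp_force: 30.0
```

Call:
servo_tool([
  {"dp": [0.0115, 0, 0.0128], "rot": [0, 0, 0], "hand": 255},
  {"dp": [0.0095, 0, 0.0141], "rot": [0, 0, 0], "hand": 255},
  {"dp": [0, 0, 0], "rot": [0, 0, 0], "hand": 255},
  {"dp": [0, 0, 0], "rot": [0, 0, 0], "hand": 255},
])

```text
t: 42.28
ee_pos: [0.4215, 0.3067, 0.0547]
ee_rot: [[-0.99, -0.144, -0.002], [-0.144, 0.99, -0.002], [0.002, -0.001, -1.0]]
ft_force: [-4.8, -6.6, 3.3]
width: 0.25
grasp_force: 30.0
```

Call:
servo_tool([
  {"dp": [0.0075, 0, 0.0152], "rot": [0, 0, 0], "hand": 255},
  {"dp": [0.004, 0, 0.012], "rot": [0, 0, 0], "hand": 255},
  {"dp": [0, 0, 0], "rot": [0, 0, 0], "hand": 255},
  {"dp": [0, 0, 0], "rot": [0, 0, 0], "hand": 255},
])

```text
t: 42.62
ee_pos: [0.4105, 0.3051, 0.0278]
ee_rot: [[-0.99, -0.144, -0.002], [-0.144, 0.99, -0.002], [0.002, -0.001, -1.0]]
ft_force: [-6.0, -6.9, 1.0]
width: 0.254
grasp_force: 30.0
```

Call:
servo_tool([
  {"dp": [0.0015, 0, 0.006], "rot": [0, 0, 0], "hand": 255},
  {"dp": [0.0005, 0, 0.005], "rot": [0, 0, 0], "hand": 255},
  {"dp": [0, 0, 0], "rot": [0, 0, 0], "hand": 255},
  {"dp": [0, 0, 0], "rot": [0, 0, 0], "hand": 255},
])

```text
t: 42.95
ee_pos: [0.4082, 0.3047, 0.017]
ee_rot: [[-0.99, -0.144, -0.002], [-0.144, 0.99, -0.002], [0.002, -0.001, -1.0]]
ft_force: [-8.0, -6.7, 2.1]
width: 0.253
grasp_force: 30.0
```

Call:
servo_tool([
  {"dp": [0, 0, 0.003], "rot": [0, 0, 0], "hand": 255},
  {"dp": [0, 0, 0], "rot": [0, 0, 0], "hand": 255},
  {"dp": [0, 0, 0], "rot": [0, 0, 0], "hand": 255},
])

```text
t: 43.2
ee_pos: [0.408, 0.3047, 0.0141]
ee_rot: [[-0.99, -0.144, -0.002], [-0.144, 0.99, -0.002], [0.003, -0.001, -1.0]]
ft_force: [-10.3, -6.2, 3.5]
width: 0.249
grasp_force: 30.0
```

```bash
python3 - <<'E'
from h import *
o=env.get_obs(); print(o['ft_force'].round(1),o['ee_pos'])
for n in ('scene','side'):
    d=snap(n,n+'12'); C=cloud(d); X,Y,Z=tocase(C)
    for x0 in (-.045,-.03,0,.03,.045):
        k=(abs(X-x0)<.006)&(abs(Y)<.08)&(Z>.046)&(Z<.09)
        if k.sum()>5: print(n,x0,k.sum(),np.percentile(Z[k],[20,50,80]).round(4))
    g=d['frame'].max(-1); k=(abs(Y)<.02)&(X<-.05)&(X>-.09)&(Z>.02)&(Z<.06)&(g<60); print('tab',k.sum(),np.percentile(Z[k],[50,90,98]).round(4) if k.sum()>4 else '')
E
```

```text
[-10.3  -6.2   3.5] [0.40797328 0.30469698 0.01407257]
scene -0.045 110 [0.0647 0.0658 0.067 ]
scene -0.03 266 [0.0635 0.0647 0.066 ]
scene 0 278 [0.0595 0.0609 0.0623]
scene 0.03 271 [0.0556 0.0569 0.0582]
scene 0.045 276 [0.0536 0.0547 0.0561]
tab 65 [0.0512 0.0552 0.0598]
side -0.045 156 [0.0523 0.0611 0.0683]
side -0.03 85 [0.066  0.067  0.0678]
side 0 83 [0.0621 0.0629 0.0637]
side 0.03 109 [0.0587 0.0595 0.0602]
side 0.045 107 [0.0563 0.0571 0.0579]
tab 21 [0.0494 0.0559 0.0571]
```

The cover still reads 0.12 rad, because the tab slipped a little in the pinch. I continue down.

Call:
servo_tool([
  {"dp": [0.001, 0, 0.005], "rot": [0, 0, 0], "hand": 255},
  {"dp": [0.001, 0, 0.005], "rot": [0, 0, 0], "hand": 255},
  {"dp": [0, 0, 0], "rot": [0, 0, 0], "hand": 255},
  {"dp": [0, 0, 0], "rot": [0, 0, 0], "hand": 255},
])

```text
t: 43.63
ee_pos: [0.4068, 0.3046, 0.0041]
ee_rot: [[-0.99, -0.144, -0.001], [-0.144, 0.99, -0.001], [0.001, -0.001, -1.0]]
ft_force: [-5.4, -5.5, 0.8]
width: 0.249
grasp_force: 30.0
```

Call:
servo_tool([
  {"dp": [0, 0, 0.003], "rot": [0, 0, 0], "hand": 255},
  {"dp": [0, 0, 0], "rot": [0, 0, 0], "hand": 255},
  {"dp": [0, 0, 0], "rot": [0, 0, 0], "hand": 255},
])

```text
t: 43.88
ee_pos: [0.4066, 0.3046, 0.0012]
ee_rot: [[-0.99, -0.144, -0.001], [-0.144, 0.99, -0.001], [0.002, -0.001, -1.0]]
ft_force: [-7.0, -6.0, 1.3]
width: 0.253
grasp_force: 30.0
```

```bash
cat > cov.py <<'E'
from h import *
import sys
o=env.get_obs(); print(o['ft_force'].round(1),o['ee_pos'])
for n in ('scene','side'):
    d=snap(n,n+sys.argv[1]); C=cloud(d); X,Y,Z=tocase(C)
    k=(abs(X)<.043)&(abs(Y)<.08)&(Z>.046)&(Z<.09)
    m=k; p=None
    for _ in range(4):
        p=np.polyfit(X[m],Z[m],1); m=k&(abs(Z-np.polyval(p,X))<.003)
    print(n,m.sum(),'angle',-p[0].round(4),'z at hinge',np.polyval(p,.05).round(4))
E
python3 cov.py 13
```

```text
[-7.  -6.   1.3] [0.40663056 0.30455423 0.00115735]
scene 1769 angle 0.026 z at hinge 0.054
side 669 angle 0.0258 z at hinge 0.0565
```

Call:
servo_tool([
  {"dp": [0.0005, 0, 0.0018], "rot": [0, 0, 0], "hand": 255},
  {"dp": [0, 0, 0.0015], "rot": [0, 0, 0], "hand": 255},
  {"dp": [0, 0, 0], "rot": [0, 0, 0], "hand": 255},
  {"dp": [0, 0, 0], "rot": [0, 0, 0], "hand": 255},
])

```text
t: 44.32
ee_pos: [0.4063, 0.3045, -0.0021]
ee_rot: [[-0.99, -0.144, -0.001], [-0.144, 0.99, -0.001], [0.001, -0.001, -1.0]]
ft_force: [-5.5, -6.4, 1.1]
width: 0.254
grasp_force: 30.0
```

Call:
servo_tool([
  {"dp": [0, 0, 0], "rot": [0, 0, 0], "hand": 110},
  {"dp": [0, 0, 0], "rot": [0, 0, 0], "hand": 110},
  {"dp": [0, 0, 0], "rot": [0, 0, 0], "hand": 110},
  {"dp": [0, 0, 0], "rot": [0, 0, 0], "hand": 110},
  {"dp": [0, 0, 0], "rot": [0, 0, 0], "hand": 110},
])

```text
t: 44.73
ee_pos: [0.4067, 0.3054, -0.0023]
ee_rot: [[-0.99, -0.144, 0.0], [-0.144, 0.99, 0.001], [-0.001, 0.001, -1.0]]
ft_force: [0.6, -0.1, 0.7]
width: 0.555
grasp_force: 0.0
```

Call:
servo_tool([
  {"dp": [0.002, 0, -0.03], "rot": [0, 0, 0], "hand": 0},
  {"dp": [0, 0, -0.04], "rot": [0, 0, 0], "hand": 0},
  {"dp": [0, 0, -0.04], "rot": [0, 0, 0], "hand": 0},
  {"dp": [0, 0, -0.04], "rot": [0, 0, 0], "hand": 0},
  {"dp": [0, 0, -0.04], "rot": [0, 0, 0], "hand": 0},
])

```text
t: 45.15
ee_pos: [0.404, 0.3046, 0.1897]
ee_rot: [[-0.99, -0.144, 0.0], [-0.144, 0.99, 0.0], [-0.0, 0.0, -1.0]]
ft_force: [0.8, 0.1, -0.3]
width: 0.892
grasp_force: 0.0
```

```bash
python3 cov.py 14; python3 - <<'E'
from h import *
from scipy.optimize import least_squares
d=load('scene14'); C=cloud(d)
q=C[(np.hypot(C[...,0]-.673,C[...,1]-.078)<.035)&(C[...,2]>.029)&(C[...,2]<.04)][:,:2]
f=least_squares(lambda p:np.hypot(*(q-p[:2]).T)-p[2],[*q.mean(0),0.02],loss='soft_l1',f_scale=0.002); print('middle',f.x)
q=C[(C[...,0]>.42)&(C[...,0]<.54)&(C[...,1]>-.4)&(C[...,1]<-.2)&(C[...,2]>.046)&(C[...,2]<.06)]; print('block',np.median(q,0))
q=C[(C[...,0]>.42)&(C[...,0]<.54)&(C[...,1]>-.4)&(C[...,1]<-.295)&(C[...,2]>.04)&(C[...,2]<.06)]; print('L',np.mean(q,0),q[:,2].max())
a=d['frame'][50:350,120:520,::-1]; cv2.imwrite('pics/fin.png',cv2.resize(a,(800,600),interpolation=2))
E
```

```text
[ 0.8  0.1 -0.3] [0.40396704 0.30456172 0.18967044]
scene 1789 angle 0.0013 z at hinge 0.0539
side 879 angle 0.0022 z at hinge 0.0564
middle [0.67454605 0.0772377  0.01791729]
block [ 0.48853561 -0.2626343   0.04928692]
L [ 0.47667078 -0.33538227  0.04296687] 0.046512560407216186
```

View pics/fin.png

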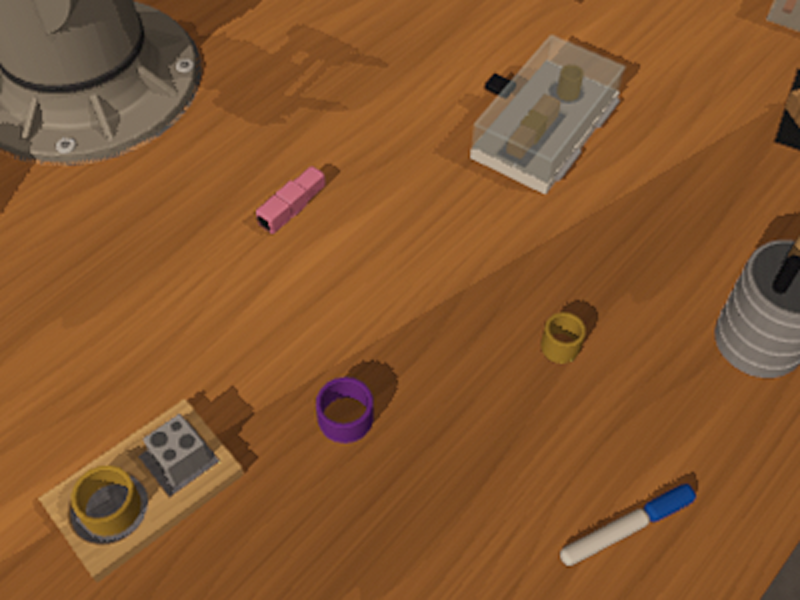

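The final picture shows the tray filled at (105,500) and (178,450). The case is closed with the clamp at (535,128) and the small tube at (570,82) inside, and the middle tube hasn't moved from (563,337). I let the arm settle and hand in.

Call:
servo_tool([
  {"dp": [0, 0, 0], "rot": [0, 0, 0], "hand": 0},
  {"dp": [0, 0, 0], "rot": [0, 0, 0], "hand": 0},
  {"dp": [0, 0, 0], "rot": [0, 0, 0], "hand": 0},
  {"dp": [0, 0, 0], "rot": [0, 0, 0], "hand": 0},
  {"dp": [0, 0, 0], "rot": [0, 0, 0], "hand": 0},
])

```text
t: 45.67
ee_pos: [0.4039, 0.3044, 0.1864]
ee_rot: [[-0.99, -0.144, -0.002], [-0.144, 0.99, -0.001], [0.002, -0.001, -1.0]]
ft_force: [-0.5, 0.1, -0.2]
width: 0.999
grasp_force: 0.0
```

```bash
python3 -c "
from bench import env
print(env.job_done())"
```

```text
the job is handed in; nothing more can be done
None
```

I handed the job in at about 46 s (no verdict came back): by the last camera measurements all four pieces sit on their recess floors, the cover is closed to about 0.002 rad, and the middle tube hasn't moved.

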